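# Crank the micromanipulator lift up to its top stop

### The arm

A 7-joint arm with a two-finger parallel gripper is mounted at the origin on the work surface. World frame = base frame: x ahead of the robot, y to its left, z up, the work surface at z = 0. Lengths are in mm, angles in degrees, forces in N, time in s.
With the tool pointing down it reaches from about 350 to 900 mm from the base axis. Payload 7.2 kg.
Tool frame: the origin (TCP) lies at the very end of the fingers, on their centre line; the grasp point (between the pads) lies 19 mm behind it (bot.tcp_to_grasp is the distance from the TCP to the grasp point, in mm); z points along the fingers, y is the direction in which the jaws open and shut (so a half turn about z gives the same grasp; the last joint's range is limited). The gripper opens to 85 mm and grips with 20 to 120 N. Pads are 22 mm wide; open, the fingers measure 114 mm over their backs; the gripper's body (76 mm by 85 mm) begins 54 mm behind the grasp point. The pads swing forward as they close: fully open they stand 13 mm farther back than shut.
Start: joints at [71.895, 23.554, -0.728, 91.456, 0.321, 64.991, -4.71], TCP at [153.283, -605.916, 201.097] pointing down, gripper open.
Joint ranges: [-169.25, 169.25], [-16.82, 113.86], [-84.01, 82.57], [7.8, 145.47], [-59.2, 239.2], [7.22, 106.19], [-163.78, 163.78]. Speed limits (degrees/s): [136.94, 136.94, 172.46, 172.46, 180, 180, 180].

### API

Orientations are given as [roll, pitch, yaw] about the fixed x, y, z axes, in that order (R = Rz(yaw) Ry(pitch) Rx(roll)).
In Python, from station import readout, vision, workorder, boxes_of, outline_of, spot_point, bot gives the robot as it stands.
- The arm moves only by the tool drive_tool, never from a script. Its argument "series" is a list that holds one entry, the list of rows, each a list of 7 numbers: the turn, a rotation vector about the tool's x, y, z each as a share of 180 degrees, from -1 to 1, then the shift along the tool's x, y, z each as a share of 0.1 m, from -1 to 1, then the finger opening in mm, from 0 to 85.4. A call has 1 to 5 rows; each row shifts and turns the commanded pose from where the row before left it, along the tool's axes as they then stand; what a row does not reach is not made up. A row lasts 1/8 s, in which the tool goes at most 62.5 mm and 10.7 degrees, less where a joint would pass 70% of its speed; a pose out of reach is approached as far as the arm can. A call with a number of a shift or a turn outside -1 to 1 is refused whole. A call with a gripper value outside its range is refused whole. The fingers move at their own pace and stop on an object; "force" is the grip in N (left out, the last holds). Time passes only in rows, so rows that do not move let the fingers close. It gives the time, the measured TCP pose, the force and the opening at its end, in the units of the state.
- readout.get_state(): the state, without advancing time (a new reading comes with each control period).
- vision.grab_frame(name): name is "side" or "top"; returns a dict with "image" (400x640x3 uint8, red, green, blue), "range_z" (400x640 float32, mm along the optical axis (not along the pixel's ray), 0 where there is no reading), "fx", "fy", "cx", "cy" (pixels), "R" (3x3) and "t" (3): a world point X has camera coordinates R X + t. Camera axes: x right, y down, z forward; pixel columns grow to the right and rows downward; lengths in mm; the calibration is good to about 2 mm. A picture is of the moment at which its call begins.
- workorder.close_job(): hands the job in, once; it reports no verdict.
Trained networks look in the newest picture that a camera, given by its name, has taken for a name from the list of things; names that differ only in an ending like _2 or _b are one class to them, and where a whole thing is asked for, a point or a joint stands for the part that bears it (a point fixed in the world has none). Each returns a list of dicts, best first, with "score" (0 to 1); they miss things now and then, are a little off and sometimes report something else, mostly with a low value. They report only what shows in the picture. A call takes as long as a camera call. They do not tell look-alikes from the thing itself.
- boxes_of(camera, query): "location" ([x, y, z] in mm, in world coordinates, good to about 4 mm: the middle of the surface that is visible of it).
- outline_of(camera, query): "mask" (400x640 bool, what is visible of it).
- spot_point(camera, query): "location" ([x, y, z] in mm, in world coordinates, good to about 4 mm: a listed point, or the origin of a listed thing).
The state is a dict: "time_s": time; "joint_positions": joint angles; "qd": joint speeds; "joint_torque": joint torques, N m; "eef_pos": TCP position; "tool_rot": TCP orientation; "ft_force": force on the tool from outside, world axes, zero at the start; "torque": the same for the moment, N m; "opening": opening from 0.0 (shut) to 1.0 (fully open).
Only numpy, scipy, OpenCV 4.12 (cv2) and the standard library are available. Lean on these libraries where they do the work, as an engineer would, in place of code of your own. Each camera call takes 0.05 s, during which the arm holds its last target. There are 200 camera calls.

### The job

Raise the pipette clear of the dish: fit the loose hand crank fully onto the square screw end on top of the manipulator lift, then, keeping it seated, wind it clockwise (seen from above) until the carriage comes up snug against the rubber buffers of its top stop. Stop when you feel the buffers, do not force past them, and let go, leaving the crank fully on the shaft and everything else where it is.

Things in the scene. Friction and masses are not known exactly. Their poses are not given: they have to be found in the camera images.
- crank: Loose steel hand crank, about 0.34 kg, lying flat on the bench. Hub: an upright block 30 x 30 mm, 36 mm tall, with a square hole 13.2 mm wide (sides along the crank's x and y) right through it. Arm: a flat bar 18 mm wide and 10 mm thick, flush with the hub's underside, running along +x from the hub. Origin: centre of the hole at the underside; z up, so the whole underside is at z = 0.
- handle (a point): Centre of the crank's upright black grip, on the arm 75 mm from the hole's axis: 21 mm in diameter, from 12 to 58 mm above the crank's underside (this point at 35 mm). The grip spins freely on its pin, so it can be held fast while the crank goes round. Axes as the crank's.
- lift: Manipulator lift stand, fixed to the bench, cream-coloured: a foot 18 mm thick (in lift axes x -145 to 55 mm, y -70 to 70 mm; y -95 to 95 mm near the column), two upright guide rods at y = +-62 mm joined on top by a bridge, and a lead screw between the rods. Origin: on the bench under the screw's axis; z up. The manipulator and the dish are on its -x side.
- bridge_top (a point): Centre of the top face of the lift's bridge, 170 mm above the bench on the screw's axis; the bridge is 64 mm (lift x) by 180 mm (lift y) and 20 mm thick, with a round bearing housing 44 mm wide and 8 mm tall on top. The crank and its arm turn above all this.
- shoulder (a point): Top of the screw's round shoulder (20 mm in diameter), on its axis, 190 mm above the bench. A fitted crank's underside rests here, its origin at this point. z up; x and y are normal to the flats of the square above and turn with the screw, which starts at any angle; the crank fits in four positions a quarter turn apart, with about 5 degrees of play and a slight droop.
- square_top (a point): Centre of the top of the screw's square steel end: 12 mm wide, rising 30 mm above the shoulder, its top 4 mm tapered to 8 mm wide. Axes as the shoulder's. Turning it clockwise seen from above raises the carriage 8 mm a turn and takes about 0.14 N m (2 N at the crank's grip); it stays where it is left.
- carriage: Aluminium block on the guide rods, 46 x 156 x 40 mm, with brass bushes 6 mm tall on top around the rods; it carries the micromanipulator. Origin: centre of its underside; z up. It starts 2.3 to 3.5 turns (8 mm each) below its top stop.
- collars: The top stop: two black collars clamped on the guide rods under the bridge, at a height that differs each time, with rubber buffers below that meet the carriage's bushes. Origin: on the screw's axis, level with the collars' clamp screws, about 10 mm above the buffers' faces; the stop itself is found by feel. In the buffers the force at the crank's grip rises from 2 N by about 3.4 N per 0.1 rad: 5 to 9 N is snug, 15 N is forced.
- pipette_tip (a point): Tip of the glass pipette held by the micromanipulator on the carriage; it rises with the carriage.
- dish: Open glass dish, 60 mm in diameter, 12 mm tall, on the lift's foot under the pipette. Leave alone. Origin: centre of its underside.
- canister: Objective canister, upright cylinder 39 mm in diameter, 50 mm tall, clear with a black cap. Leave alone. Origin: centre of its underside.
- reagent: Amber glass bottle, 64 mm in diameter, 130 mm tall. Leave alone. Origin: centre of its underside.
- screwdriver: Screwdriver lying on the bench, 170 mm long. Leave alone. Origin: on the bench under it; x along it.
- forceps: Steel forceps lying flat, 115 mm long, 6 mm thick. Leave alone. Origin: on the bench under their middle; x along them.
- beaker: Glass beaker, 66 mm in diameter, 75 mm tall. Leave alone. Origin: centre of its underside.
- dishes: Two closed glass dishes stacked, 60 mm in diameter, 34 mm tall. Leave alone. Origin: centre of their underside.
Not all that is in view belongs to the job. Of the things like the crank, leave any that is blue; of the rest the smaller one is meant.

How it is judged (in metres and radians):
On the way, in this order (a step that is already met when the one before it is completed fails the run):
1. the crank is fully on the square, its underside on the shoulder (distance between crank and shoulder below 0.004 m and angle between crank's own z axis and vertical below 0.1 rad), for 0.2 s.
2. one full turn wound: carriage up 8 mm with the crank on (distance of pipette_tip from where it was at the start of the episode above 0.008 m and distance between crank and shoulder below 0.006 m), for 0.1 s.
At the end, for the whole second after the job is handed in: The carriage is up against the buffers of its top stop and presses on them (over 25 N there, through the screw, which holds it by itself), the crank is on the square with its underside within 4 mm of the shoulder and tilted less than 0.1 rad, at rest (all of step 1 and contact force between carriage and collars above 25 N and linear speed of crank below 0.01 m/s); the robot touches nothing.
It fails at once if the lift is forced into its stop: the buffers are loaded with over 750 N through the screw (about 15 N along the path of the crank's grip) (contact force between carriage and collars above 750 N).
It fails at once if the crank comes off its seat (more than 6 mm) once the lift has been wound more than 2 mm (distance of pipette_tip from where it was at the start of the episode above 0.002 m and distance between crank and shoulder above 0.006 m).
It fails at once if a bystander is pushed more than 20 mm (distance of any of dish, canister, reagent, screwdriver, forceps, beaker, dishes from where it was at the start of the episode above 0.02 m).
It also fails if it takes over 72 s, if anything falls off the work surface, if the arm or the gripper's body presses on something with over 40 N, if the wrist force passes 120 N, or if a joint passes its speed limit or range.

## Working session

There is one attempt and no reset: what is moved stays moved. The work goes in short steps, Python scripts to look and compute and a tool call to move; the robot and the scene stay as the last step left them, time stands still between calls to the robot, and variables do not carry over. Pictures are saved under pics/ and viewed, about 8 in all and at most 12, crops included, and the job is handed in when it is done.

Besides the shell and the picture viewer there is one more tool, called after ">>>" as name([rows], argument=value, ...), one row to a line, values as JSON. drive_tool: Moves the arm, as the interface text tells. Its arguments: {"type":"object","properties":{"series":{"type":"array","items":{"type":"array","items":{"type":"array","items":{"type":"number"}}}},"force":{"type":"number"}},"required":["series"]}

```bash
mkdir -p pics; ls; cat > h.py <<'E'
import numpy as np, cv2
from station import readout, vision, workorder, boxes_of, outline_of, spot_point, bot
def cloud(f):
    z=f["range_z"].astype(float); v,u=np.indices(z.shape)
    c=np.stack([(u-f["cx"])/f["fx"]*z,(v-f["cy"])/f["fy"]*z,z],-1)
    w=(c-np.asarray(f["t"]))@np.asarray(f["R"]); w[z==0]=np.nan; return w
def proj(f,X):
    c=np.asarray(f["R"])@np.asarray(X)+f["t"]; return c[0]/c[2]*f["fx"]+f["cx"],c[1]/c[2]*f["fy"]+f["cy"]
E
python3 - <<'E'
from h import *
for c in ("top","side"):
    f=vision.grab_frame(c); cv2.imwrite(f"pics/{c}0.png",f["image"][:,:,::-1])
    print(c,f["fx"],"cam at",(-np.array(f["R"]).T@f["t"]).round())
    for n in ("crank","handle","shoulder","square_top","bridge_top","lift","collars","pipette_tip","reagent","beaker","canister","dishes","screwdriver","forceps"):
        print(n,[(round(d["score"],2),np.round(d["location"]).tolist()) for d in spot_point(c,n)[:4]])
s=readout.get_state(); print(s)
E
```

```text
pics
top 445.37553324203026 cam at [ 368.   -4. 1387.]
crank [(0.78, [468.0, -122.0, 2.0]), (0.76, [486.0, -198.0, 2.0])]
handle [(0.98, [595.0, 21.0, 44.0]), (0.78, [444.0, -54.0, 33.0]), (0.65, [529.0, -261.0, 36.0])]
shoulder [(0.6, [506.0, 173.0, 189.0]), (0.3, [715.0, -25.0, -2.0])]
square_top [(0.61, [506.0, 175.0, 218.0]), (0.6, [466.0, -126.0, -1.0]), (0.29, [409.0, 154.0, 30.0]), (0.19, [505.0, 174.0, 173.0])]
bridge_top [(0.94, [504.0, 171.0, 175.0]), (0.15, [714.0, -24.0, -1.0])]
lift [(0.87, [503.0, 174.0, -0.0])]
collars [(0.18, [500.0, 172.0, -4.0])]
pipette_tip [(0.76, [408.0, 160.0, 29.0])]
reagent [(0.97, [555.0, 387.0, -1.0]), (0.47, [385.0, -348.0, -4.0])]
beaker [(0.62, [386.0, -348.0, -4.0])]
canister [(0.68, [618.0, -236.0, 3.0])]
dishes [(0.6, [716.0, -23.0, -0.0]), (0.6, [613.0, -236.0, 2.0])]
screwdriver [(0.81, [537.0, -416.0, -1.0]), (0.29, [506.0, 174.0, 220.0])]
forceps [(0.4, [350.0, -268.0, 2.0])]
side 480.23084516253317 cam at [421. 893. 819.]
crank [(0.97, [466.0, -119.0, 4.0]), (0.94, [481.0, -201.0, 1.0]), (0.84, [560.0, -74.0, -2.0]), (0.71, [504.0
[... 672 characters left out ...]
.0, -1.0])]
{'time_s': 1.5, 'joint_positions': array([71.89434401, 23.55447866, -0.72614917, 91.45364002,  0.32207817,
       64.99036973, -4.70921293]), 'qd': array([ 0.01625034,  0.01982163, -0.00353141, -0.00430193, -0.0043108 ,
        0.03587052, -0.1273031 ]), 'joint_torque': array([-8.73896570e-04, -6.00409770e+01,  6.80847913e-01, -2.99738216e+01,
        1.38590927e-02,  1.94922512e-03,  6.31251169e-05]), 'eef_pos': array([ 153.27122438, -605.94095402,  201.10911394]), 'tool_rot': array([1.79996332e+02, 1.41298618e-03, 1.41982439e+01]), 'ft_force': array([-0.24794402,  0.08436022, -0.78193771]), 'torque': array([-0.00193327, -0.00427801, -0.05523727]), 'opening': 0.9998987795087078}
```

View pictures.

View pics/top0.png

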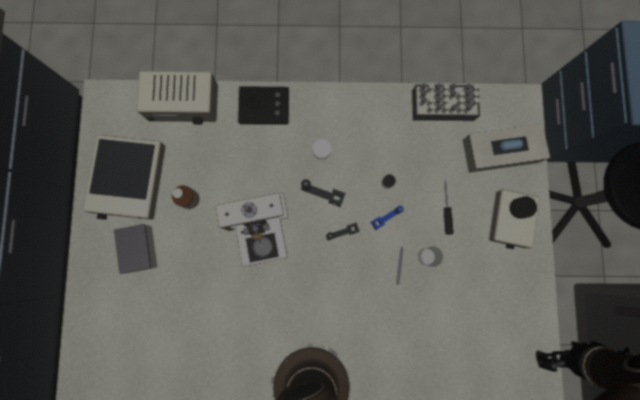

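View pics/side0.png

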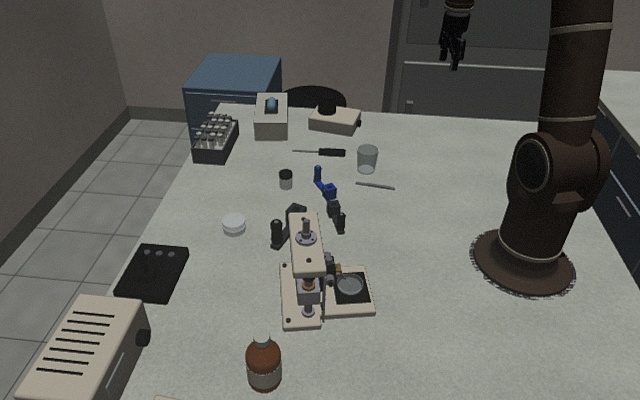

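```bash
python3 - <<'E'
from h import *
import station; print([x for x in dir(bot) if x[0]!='_'])
f=vision.grab_frame("top"); 
w=cloud(f)
for d in outline_of("top","crank")[:4]:
    m=d["mask"]; p=w[m]; im=f["image"][m]; print(round(d["score"],2),m.sum(),np.nanmedian(p,0).round(),im.mean(0).round())
    q=np.argwhere(m)[:,::-1].astype(np.float32); print(cv2.minAreaRect(q), np.nanmax(p[:,2]))
u,v=proj(f,[505,175,220]); print(u,v)
a=[]
for X in ([466,-121,0],[484,-200,0],[505,175,200]):
    u,v=proj(f,X); u,v=int(u),int(v); c=f["image"][max(v-40,0):v+40,max(u-40,0):u+40]
    a.append(cv2.resize(c,(266,266),interpolation=cv2.INTER_CUBIC)); print(u,v)
cv2.imwrite("pics/crops.png",np.hstack(a)[:,:,::-1])
E
```

```text
['MotionError', 'tcp_to_grasp']
0.85 476 [575. -46.  30.] [58. 58. 56.]
((321.6499938964844, 192.54998779296875), (43.955657958984375, 15.811386108398438), 18.43494987487793) 86.48273297260509
0.68 247 [457. -99.  29.] [60. 60. 58.]
((341.40545654296875, 231.022705078125), (10.657364845275879, 33.21675491333008), 76.50426483154297) 61.7929812836293
0.58 284 [ 506. -233.   16.] [ 60.  70. 103.]
((387.681396484375, 216.31089782714844), (9.429584503173828, 36.85456085205078), 59.74356460571289) 62.15667858180509
245.46117805409654 207.74055119404602
350 229
376 223
246 208
```

```bash
python3 - <<'E'
from h import *
out=[]
for cam,X in (("top",[466,-121,20]),("top",[505,175,215]),("side",[505,175,205])):
    acc=0
    for k in range(6): f=vision.grab_frame(cam); acc=acc+f["image"].astype(float)
    im=acc/6; u,v=[int(round(x)) for x in proj(f,X)]; r=26 if X[1]<0 else 14
    c=im[v-r:v+r,u-r:u+r]; c=(c-c.min())/(c.max()-c.min())*255
    out.append(cv2.resize(c.astype(np.uint8),(266,266),interpolation=cv2.INTER_CUBIC)); print(cam,u,v,r)
cv2.imwrite("pics/crops1.png",np.hstack(out)[:,:,::-1])
f=vision.grab_frame("top"); w=cloud(f)
d=min(outline_of("top","crank"),key=lambda d:np.hypot(*(np.nanmedian(w[d["mask"]],0)[:2]-[457,-99])))
k=cv2.dilate(d["mask"].astype(np.uint8),np.ones((3,3)))>0
p=w[k]; 
for lo,hi in((5,16),(28,42),(48,66)):
    q=p[(p[:,2]>lo)&(p[:,2]<hi)]; print(lo,hi,len(q),q.mean(0).round(1),q.min(0).round(),q.max(0).round())
g=np.linalg.norm(w[...,:2]-[505,174],axis=-1)<20
p=w[g]
for lo,hi in((165,174),(174,184),(186,200),(210,230)):
    q=p[(p[:,2]>lo)&(p[:,2]<hi)]; print(lo,hi,len(q),q.mean(0).round(1) if len(q) else '')
E
```

```text
top 351 229 26
top 246 208 14
side 306 225 14
5 16 98 [454.7 -86.5   9.4] [ 432. -130.    5.] [476. -40.  16.]
28 42 78 [ 465.3 -121.2   35.5] [ 443. -140.   29.] [480. -43.  41.]
48 66 41 [443.2 -52.9  57.1] [433. -63.  49.] [454. -45.  62.]
165 174 7 [505.6 177.1 172.8]
174 184 108 [504.1 172.7 178.2]
186 200 15 [501.7 170.7 189.1]
210 230 24 [504.8 173.9 217.8]
```

View pics/crops1.png

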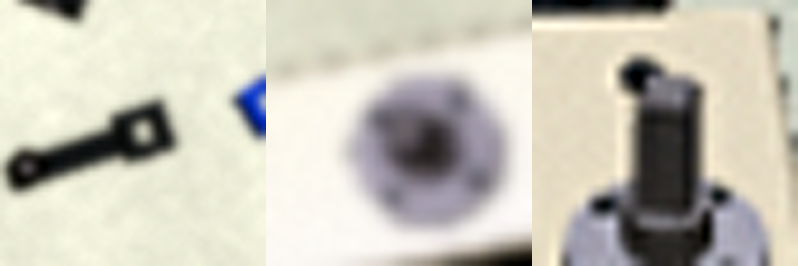

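```bash
python3 - <<'E'
from h import *
acc=0
for k in range(10): f=vision.grab_frame("side"); acc=acc+f["image"].astype(float)
im=(acc/10).mean(-1); 
for z in (190,194,200,205,210,215,220): print(z,np.round(proj(f,[505,174,z]),2))
u0,v0=proj(f,[505,174,205]); print(u0,v0)
r=im[int(v0)-14:int(v0)+12,int(u0)-9:int(u0)+10]; print(int(u0)-9,int(v0)-14); print(r.round().astype(int))
for k,(a,b) in {"yaw0":(0,0)}.items():
  for yaw in range(-40,50,10):
    cs=[]
    for i in range(4):
        t=np.radians(yaw+45+90*i); cs.append(proj(f,[505+8.485*np.cos(t),174+8.485*np.sin(t),205])[0])
    print(yaw,np.sort(np.round(cs,1)))
E
```

```text
190 [306.44 230.16]
194 [306.45 228.64]
200 [306.46 226.35]
205 [306.47 224.42]
210 [306.48 222.48]
215 [306.5  220.52]
220 [306.51 218.56]
306.47191100048 224.4177676573524
297 210
[[ 36  37  48  47  49  48  37  31  22  65 145 153 151 148 150 149 145 147
  147]
 [ 32  39  44  49  52  43  42  42  35  88 146 152 150 152 152 153 151 150
  150]
 [ 97  97  96 103 107 101 107 107 105 146 151 153 154 155 155 159 158 160
  161]
 [168 167 168 166 166 166 166 166 165 161 159 156 156 153 154 156 156 155
  158]
 [158 157 156 158 158 157 158 157 158 157 155 156 154 155 155 154 155 157
  157]
 [154 155 154 156 157 157 158 159 156 155 155 155 155 155 156 155 156 156
  157]
 [155 154 156 157 160 149 145 151 159 157 157 155 155 155 156 154 156 154
  157]
 [156 154 156 160 149  96  78 101 139 158 161 158 157 155 157 156 156 154
  156]
 [154 155 157 164  87  38  34  53  85 141 149 151 160 157 155 154 155 155
  155]
 [154 156 156 165  91  39  34 101 100 104 106 109 136 157 157 156 154 156
  156]
 [155 155 155 163 125  77  52  94 100  98 102  80  78 147 159 156 155 155
  154]
 [156 157 157 157 166 136  
[... 752 characters left out ...]
 81 114 109 137 155 157
  156]
 [158 132 106  94 103  80  55  53  54  55  53  44  84  93  41  70 136 153
  157]
 [145  72  33  52  84  78  60  54  51  51  51  48  97 109  77 100 124 136
  150]
 [131  97  79  92  70  68  78  79  74  72  63  71  94  57 125 135 131 126
  134]
 [126 131 136 142  68  51  88 100 102 101  89  92  73  40 121 135 130 130
  123]
 [125 128 129 137  72  44  46  57  66  63  62  50  47  35 122 133 131 129
  126]]
-40 [302.2 306.3 306.6 310.8]
-30 [302.2 305.9 307.1 310.7]
-20 [302.4 305.1 307.8 310.5]
-10 [302.7 304.5 308.5 310.3]
0 [303.1 303.8 309.1 309.8]
10 [303.3 303.6 309.3 309.7]
20 [302.8 304.2 308.7 310.1]
30 [302.5 304.9 308.1 310.5]
40 [302.3 305.6 307.4 310.7]
```

>>> drive_tool([
  [[0,0,-0.0579,0,0,0,85],[0,0,-0.0579,0,0,0,85],[0,0,-0.0579,0,0,0,85],[0,0,-0.0579,0,0,0,85],[0,0,-0.0579,0,0,0,85]],
])

```text
time_s: 3.72
eef_pos: [153.2, -605.9, 201.1]
tool_rot: [180.0, 0.0, 66.6]
ft_force: [-0.4, 1.0, -0.0]
opening: 0.997
```

>>> drive_tool([
  [[0,0,-0.0579,0,0,0,85],[0,0,-0.0579,0,0,0,85],[0,0,-0.0579,0,0,0,85],[0,0,-0.0579,0,0,0,85],[0,0,0,0,0,0,85]],
])

```text
time_s: 4.35
eef_pos: [153.1, -606.0, 201.0]
tool_rot: [180.0, -0.0, 107.9]
ft_force: [0.4, -0.5, -0.4]
opening: 0.998
```

>>> drive_tool([
  [[0,0,0,0.3647,0.4471,0,85],[0,0,0,0.3647,0.4471,0,85],[0,0,0,0.3647,0.4471,0,85],[0,0,0,0.3647,0.4471,0,85],[0,0,0,0.3647,0.4471,0,85]],
])

```text
time_s: 4.97
eef_pos: [310.5, -361.9, 201.4]
tool_rot: [180.0, 0.1, 107.7]
ft_force: [1.3, 0.0, -0.1]
opening: 0.99
```

>>> drive_tool([
  [[0,0,0,0.3647,0.4471,0.16,85],[0,0,0,0.3647,0.4471,0.16,85],[0,0,0,0.3647,0.4471,0.16,85],[0,0,0,0.3647,0.4471,0.16,85],[0,0,0,0.3647,0.4471,0.16,85]],
])

```text
time_s: 5.6
eef_pos: [466.8, -119.6, 120.9]
tool_rot: [180.0, 0.0, 107.7]
ft_force: [0.4, -1.2, 0.2]
opening: 0.996
```

>>> drive_tool([
  [[0,0,0,0,0,0,85],[0,0,0,0,0,0,85]],
])

```text
time_s: 5.85
eef_pos: [465.6, -121.1, 121.0]
tool_rot: [-180.0, 0.0, 107.9]
ft_force: [-0.3, 0.3, 0.2]
opening: 0.995
```

>>> drive_tool([
  [[0,0,0,0,0,0.5,60],[0,0,0,0,0,0.45,60],[0,0,0,0,0,0.19,60],[0,0,0,0,0,0,60],[0,0,0,0,0,0,60]],
])

```text
time_s: 6.48
eef_pos: [466.3, -122.1, 8.1]
tool_rot: [179.9, 0.1, 107.9]
ft_force: [-1.1, -0.1, -0.4]
opening: 0.701
```

>>> drive_tool([
  [[0,0,0,0,0,0,20],[0,0,0,0,0,0,20],[0,0,0,0,0,0,20],[0,0,0,0,0,0,20],[0,0,0,0,0,0,20]],
], force=70)

```text
time_s: 7.1
eef_pos: [465.8, -120.9, 7.1]
tool_rot: [-180.0, -0.0, 108.0]
ft_force: [0.4, -0.3, -0.0]
opening: 0.233
```

```bash
python3 - <<'E'
from h import *
o=[]
for c,X,r in(("top",[460,-95,20],40),("side",[460,-95,40],40)):
    f=vision.grab_frame(c); u,v=[int(x) for x in proj(f,X)]
    o.append(cv2.resize(f["image"][v-r:v+r,u-r:u+r],(400,400),interpolation=cv2.INTER_CUBIC))
    for n in("crank","handle"): print(c,n,[(round(d["score"],2),np.round(d["location"]).tolist()) for d in spot_point(c,n)])
cv2.imwrite("pics/grip.png",np.hstack(o)[:,:,::-1])
s=readout.get_state(); print(s["eef_pos"],s["tool_rot"],s["opening"]*85.4,s["ft_force"])
E
```

```text
top crank [(0.73, [558.0, -75.0, -1.0]), (0.48, [469.0, -124.0, 3.0])]
top handle [(0.63, [598.0, 19.0, 52.0]), (0.52, [527.0, -259.0, 35.0]), (0.51, [443.0, -56.0, 33.0]), (0.29, [507.0, 174.0, 221.0])]
side crank [(0.76, [470.0, -121.0, 4.0]), (0.74, [559.0, -75.0, -5.0]), (0.65, [479.0, -202.0, -0.0]), (0.5, [410.0, 149.0, 20.0])]
side handle [(0.96, [442.0, -52.0, 35.0]), (0.84, [591.0, 20.0, 46.0]), (0.65, [526.0, -264.0, 35.0]), (0.19, [380.0, -352.0, -2.0])]
[ 465.83764013 -120.90040777    7.05943043] [-1.79999040e+02 -2.97768678e-04  1.07999485e+02] 19.726148591177875 [-0.31809438 -0.62754748 -0.09595906]
```

View pics/grip.png

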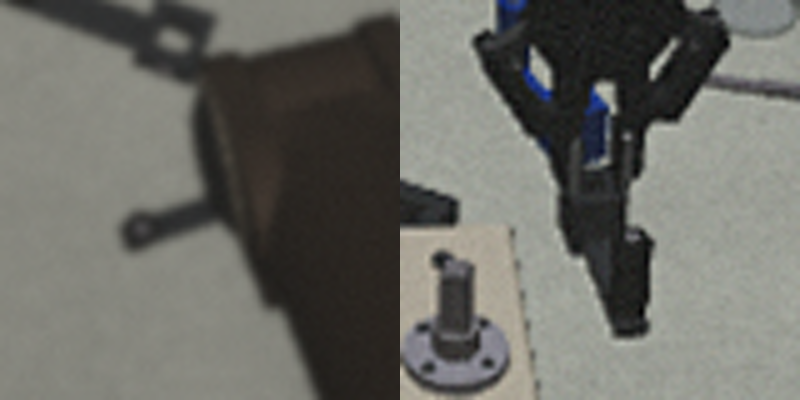

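>>> drive_tool([
  [[0,0,0,0,0,0,10],[0,0,0,0,0,0,10],[0,0,0,0,0,0,10]],
])

```text
time_s: 7.78
eef_pos: [465.8, -120.9, 7.1]
tool_rot: [-180.0, 0.0, 108.0]
ft_force: [-0.0, -0.4, 0.8]
opening: 0.116
```

```bash
python3 - <<'E'
from h import *
s=readout.get_state(); T=s["eef_pos"]; print(T,s["opening"],s["ft_force"])
f=vision.grab_frame("side"); print([np.round(proj(f,T+[0,0,z])) for z in(0,19,60)], np.round(proj(f,[443,-53,0])), np.round(proj(f,[443,-53,58])))
u,v=[int(x) for x in proj(f,[460,-95,40])]; r=30
im=f["image"].copy(); print(u,v)
w=cloud(f); 
c=cv2.resize(im[v-r:v+r,u-r:u+r],(600,600),interpolation=cv2.INTER_CUBIC); c=cv2.convertScaleAbs(c,alpha=2)
for X,col in((T,(255,0,0)),(T+[0,0,19],(255,255,0)),(np.array([466,-121,0]),(0,255,0)),(np.array([466,-121,36]),(0,255,255))):
    p=proj(f,X); cv2.circle(c,(int((p[0]-u+r+.5)*10),int((p[1]-v+r+.5)*10)),5,col,2)
cv2.imwrite("pics/s2.png",c[:,:,::-1])
E
```

```text
[ 465.82955537 -120.9329404     7.07477466] 0.11611305014371108 [-0.01855784 -0.43553223  0.75042754]
[array([334., 211.]), array([334., 206.]), array([335., 194.])] [340. 230.] [341. 213.]
335 207
```

View pics/s2.png

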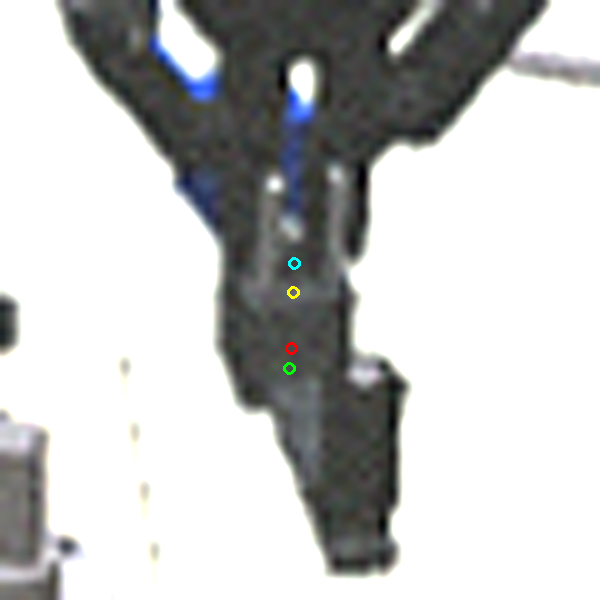

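```bash
python3 - <<'E'
from h import *
np.set_printoptions(linewidth=200,suppress=True)
for c in("side",):
    f=vision.grab_frame(c); w=cloud(f)
    for v in range(192,236,2): print(v,[tuple(w[v,u].round().tolist()) for u in (328,331,334,337,340,343)])
s=readout.get_state(); print(s["joint_torque"],s["torque"])
E
```

```text
192 [(482.0, -102.0, 84.0), (474.0, -103.0, 84.0), (471.0, -193.0, 19.0), (459.0, -115.0, 77.0), (451.0, -108.0, 83.0), (446.0, -226.0, -3.0)]
194 [(482.0, -105.0, 76.0), (474.0, -102.0, 79.0), (470.0, -189.0, 15.0), (459.0, -113.0, 72.0), (451.0, -110.0, 75.0), (446.0, -215.0, -2.0)]
196 [(482.0, -105.0, 70.0), (474.0, -108.0, 68.0), (470.0, -189.0, 8.0), (459.0, -111.0, 67.0), (451.0, -115.0, 65.0), (445.0, -204.0, -1.0)]
198 [(482.0, -107.0, 61.0), (474.0, -107.0, 62.0), (470.0, -188.0, 2.0), (458.0, -107.0, 64.0), (451.0, -112.0, 60.0), (445.0, -200.0, -5.0)]
200 [(481.0, -106.0, 55.0), (473.0, -105.0, 57.0), (467.0, -138.0, 32.0), (458.0, -114.0, 52.0), (450.0, -119.0, 49.0), (444.0, -188.0, -3.0)]
202 [(481.0, -108.0, 47.0), (473.0, -105.0, 50.0), (466.0, -128.0, 33.0), (458.0, -112.0, 47.0), (450.0, -119.0, 42.0), (443.0, -176.0, -1.0)]
204 [(481.0, -108.0, 41.0), (473.0, -104.0, 44.0), (466.0, -127.0, 27.0), (457.0, -107.0, 44.0), (451.0, -165.0, -0.0), (443.0, -166.0, -0.0)]
206 [(481.0, -110.0, 32.0), (473.0, -110.0, 33.0), (465.0, -109.0, 35.0), (457.0, -111.0, 34.0), (451
[... 1404 characters left out ...]
0), (437.0, -44.0, 23.0)]
228 [(476.0, -59.0, -0.0), (468.0, -60.0, -1.0), (460.0, -64.0, -3.0), (452.0, -41.0, 18.0), (444.0, -41.0, 19.0), (436.0, -44.0, 17.0)]
230 [(475.0, -57.0, -5.0), (467.0, -54.0, -2.0), (460.0, -58.0, -5.0), (451.0, -45.0, 7.0), (444.0, -41.0, 12.0), (436.0, -48.0, 6.0)]
232 [(475.0, -48.0, -5.0), (467.0, -45.0, -1.0), (459.0, -51.0, -5.0), (451.0, -40.0, 5.0), (443.0, -35.0, 10.0), (436.0, -45.0, 2.0)]
234 [(474.0, -36.0, -1.0), (466.0, -40.0, -4.0), (458.0, -40.0, -3.0), (451.0, -40.0, -2.0), (443.0, -42.0, -3.0), (435.0, -44.0, -4.0)]
[ -0.00036858 -51.07322574  -6.37329653 -18.42935443   0.00912159   0.00178499   0.00000081] [-0.0202904  -0.02475484 -0.00929043]
```

>>> drive_tool([
  [[0,0,0,0,0,-0.3,10],[0,0,0,0,0,-0.5,10],[0,0,0,0,0,0,10]],
])

```text
time_s: 8.25
eef_pos: [468.3, -121.3, 90.3]
tool_rot: [179.7, 0.2, 108.0]
ft_force: [-0.3, -0.6, -0.9]
opening: 0.117
```

```bash
python3 - <<'E'
from h import *
s=readout.get_state(); T=s["eef_pos"]; print(T,s["opening"],s["ft_force"])
f=vision.grab_frame("side"); 
u,v=[int(x) for x in proj(f,[460,-95,60])]; r=35
c=cv2.resize(f["image"][v-r:v+r,u-r:u+r],(600,600),interpolation=cv2.INTER_CUBIC); c=cv2.convertScaleAbs(c,alpha=2)
for X,col in((T,(255,0,0)),(T+[0,0,19],(255,255,0)),(np.array([466,-121,0]),(0,255,0))):
    p=proj(f,X); cv2.circle(c,(int((p[0]-u+r+.5)*600/70),int((p[1]-v+r+.5)*600/70)),5,col,2)
cv2.imwrite("pics/s3.png",c[:,:,::-1])
E
```

```text
[ 468.28289089 -121.2989298    90.29025172] 0.11716783466773484 [-0.25395032 -0.59931633 -0.92484646]
```

View pics/s3.png

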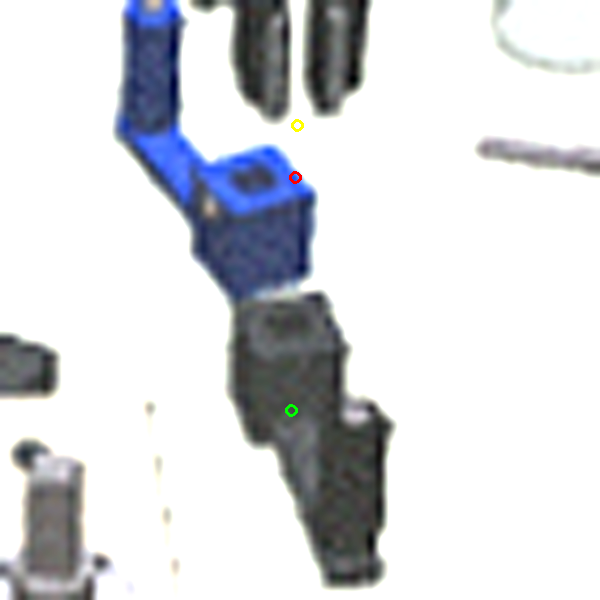

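```bash
python3 - <<'E'
from h import *
s=readout.get_state(); T=s["eef_pos"]; print(T,bot.tcp_to_grasp)
Z=[]
for k in range(4):
    f=vision.grab_frame("side"); w=cloud(f); g=(np.abs(w[...,0]-T[0])<30)&(np.abs(w[...,1]-T[1])<30)&(w[...,2]>70)&(w[...,2]<180)
    p=w[g]; Z+=list(p[p[:,2]<150])
Z=np.array(Z)
h,e=np.histogram(Z[:,2],np.arange(70,155,5)); print(list(zip(e,h)))
q=Z[Z[:,2]<135]; print("x",np.percentile(q[:,0],[1,50,99]),"y",np.percentile(q[:,1],[5,50,95]),"z",np.percentile(q[:,2],[0.5,1,3,10]))
E
```

```text
[ 466.93302675 -121.36335705   88.56277907] 18.700000000000003
[(np.int64(70), np.int64(0)), (np.int64(75), np.int64(0)), (np.int64(80), np.int64(0)), (np.int64(85), np.int64(0)), (np.int64(90), np.int64(0)), (np.int64(95), np.int64(0)), (np.int64(100), np.int64(0)), (np.int64(105), np.int64(0)), (np.int64(110), np.int64(2)), (np.int64(115), np.int64(37)), (np.int64(120), np.int64(73)), (np.int64(125), np.int64(87)), (np.int64(130), np.int64(88)), (np.int64(135), np.int64(96)), (np.int64(140), np.int64(90)), (np.int64(145), np.int64(87))]
x [448.76047652 464.78128442 484.62555309] y [-126.60349681 -110.50608849 -104.05150772] z [114.42200922 115.19639405 116.20485139 119.28712603]
```

>>> drive_tool([
  [[0,0,0,0,0,0,60],[0,0,0,0,0,0.3,60],[0,0,0,0,0,0.4,60],[0,0,0,0,0,0.25,60],[0,0,0,0,0,0.11,60]],
])

```text
time_s: 9.12
eef_pos: [464.7, -120.4, -20.6]
tool_rot: [-179.9, -0.1, 108.0]
ft_force: [0.5, 0.1, 0.2]
opening: 0.702
```

>>> drive_tool([
  [[0,0,0,0,0,0,60],[0,0,0,0,0,0,20],[0,0,0,0,0,0,20],[0,0,0,0,0,0,20],[0,0,0,0,0,0,20]],
], force=70)

```text
time_s: 9.75
eef_pos: [466.7, -121.3, -17.7]
tool_rot: [179.9, 0.1, 108.0]
ft_force: [-1.7, 0.6, 6.8]
opening: 0.338
```

>>> drive_tool([
  [[0,0,0,0,0,-0.1,20],[0,0,0,0,0,-0.4,20],[0,0,0,0,0,-0.5,20],[0,0,0,0,0,0,20],[0,0,0,0,0,0,20]],
])

```text
time_s: 10.38
eef_pos: [465.2, -121.3, 81.0]
tool_rot: [-180.0, 0.0, 108.0]
ft_force: [-0.5, 0.4, -3.3]
opening: 0.341
```

```bash
cat >> h.py <<'E'
def pts(cam,lo,hi,n=4):
    P=[]
    for k in range(n):
        w=cloud(vision.grab_frame(cam)).reshape(-1,3); g=np.all((w>lo)&(w<hi),axis=1); P.append(w[g])
    return np.vstack(P)
E
python3 - <<'E'
from h import *
s=readout.get_state(); T=s["eef_pos"]; print(T,s["opening"],s["ft_force"],s["torque"])
p=pts("side",[400,-145,40],[500,-25,175])
h,e=np.histogram(p[p[:,1]>-85][:,2],np.arange(40,175,5)); print(list(zip(e.tolist(),h.tolist())))
h,e=np.histogram(p[p[:,1]<-95][:,2],np.arange(40,175,5)); print(list(zip(e.tolist(),h.tolist())))
for n in("crank","handle"): print(n,[(round(d["score"],2),np.round(d["location"]).tolist()) for d in spot_point("side",n)])
f=vision.grab_frame("side"); r=35; u,v=[int(x) for x in proj(f,[460,-95,120])]
c=cv2.resize(f["image"][v-r:v+r,u-r:u+r],(600,600),interpolation=cv2.INTER_CUBIC); c=cv2.convertScaleAbs(c,alpha=2)
cv2.imwrite("pics/s4.png",c[:,:,::-1])
E
```

```text
[ 465.16766757 -121.33946042   80.95610892] 0.34080575670823443 [-0.51611371  0.44228896 -3.28112232] [-0.06692508  0.04630384  0.00048632]
[(40, 0), (45, 0), (50, 0), (55, 0), (60, 0), (65, 0), (70, 0), (75, 0), (80, 0), (85, 0), (90, 1), (95, 40), (100, 116), (105, 97), (110, 48), (115, 61), (120, 51), (125, 62), (130, 53), (135, 46), (140, 54), (145, 65), (150, 133), (155, 34), (160, 0), (165, 0)]
[(40, 0), (45, 0), (50, 0), (55, 0), (60, 0), (65, 0), (70, 0), (75, 0), (80, 0), (85, 0), (90, 0), (95, 26), (100, 48), (105, 90), (110, 73), (115, 129), (120, 152), (125, 207), (130, 316), (135, 92), (140, 93), (145, 68), (150, 109), (155, 152), (160, 247), (165, 162)]
crank [(0.86, [484.0, -202.0, 1.0]), (0.84, [560.0, -76.0, -1.0]), (0.79, [463.0, -119.0, 99.0])]
handle [(0.97, [594.0, 19.0, 43.0]), (0.92, [442.0, -50.0, 133.0]), (0.54, [523.0, -263.0, 38.0])]
```

View pics/s4.png

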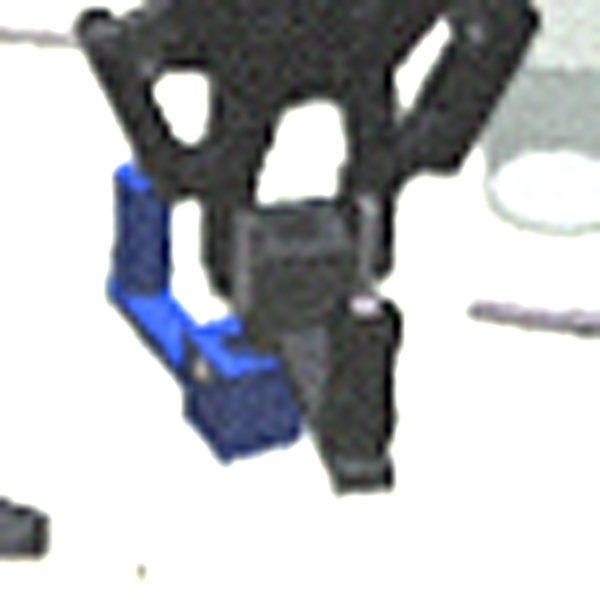

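>>> drive_tool([
  [[0,0,0.0463,0,0,-0.45,20],[0,0,0.0463,0,0,-0.45,20],[0,0,0.0463,0,0,-0.45,20],[0,0,0,0.35,0.006,0,20],[0,0,0,0.53,0.006,0,20]],
])

```text
time_s: 11.35
eef_pos: [478.0, -34.4, 216.3]
tool_rot: [180.0, 0.1, 82.8]
ft_force: [1.2, -0.1, -4.2]
opening: 0.339
```

>>> drive_tool([
  [[0,0,0,0.55,0.006,0,20],[0,0,0,0.55,0.006,0,20],[0,0,0,0.55,0.006,0,20],[0,0,0,0.45,0.006,0,20],[0,0,0,0,0,0,20]],
])

```text
time_s: 11.98
eef_pos: [504.7, 179.2, 215.7]
tool_rot: [-179.9, -0.1, 83.4]
ft_force: [-0.5, -0.9, -3.9]
opening: 0.332
```

>>> drive_tool([
  [[0,0,0,0,0,0,20],[0,0,0,0,0,0,20]],
])

```text
time_s: 12.22
eef_pos: [505.8, 172.9, 215.8]
tool_rot: [-180.0, 0.1, 82.9]
ft_force: [-0.2, 0.5, -2.6]
opening: 0.337
```

```bash
python3 - <<'E'
from h import *
s=readout.get_state(); T=s["eef_pos"]; print(T,s["tool_rot"],s["opening"],s["ft_force"],s["torque"],s["joint_positions"].round())
for c in("side","top"):
  for n in("crank","handle","square_top","shoulder"): print(c,n,[(round(d["score"],2),np.round(d["location"],1).tolist()) for d in spot_point(c,n) if d["location"][2]>150])
f=vision.grab_frame("side"); r=35; u,v=[int(x) for x in proj(f,[505,185,225])]; print(u,v)
c=cv2.resize(f["image"][v-r:v+r,u-r:u+r],(600,600),interpolation=cv2.INTER_CUBIC); c=cv2.convertScaleAbs(c,alpha=1.6)
cv2.imwrite("pics/s5.png",c[:,:,::-1])
w=cloud(f); p=w.reshape(-1,3); g=np.all((p>[450,150,200])&(p<[560,280,330]),axis=1); p=p[g]
q=p[(p[:,1]>225)]; print("handle",np.percentile(q,[2,50,98],axis=0).round(1).tolist())
E
```

```text
[505.79882617 172.9163164  215.75039319] [-1.79977141e+02  5.66162185e-02  8.28859689e+01] 0.3374164390734767 [-0.20750832  0.51650784 -2.63257056] [-0.08644252 -0.0163845   0.04041576] [ 10.  19. -43. 101.  14.  66. -44.]
side crank []
side handle []
side square_top [(0.74, [503.9, 176.8, 221.6])]
side shoulder [(0.69, [506.0, 174.1, 188.2])]
top crank []
top handle [(0.29, [507.0, 174.5, 221.0])]
top square_top [(0.52, [506.4, 175.4, 220.1])]
top shoulder [(0.48, [506.0, 173.2, 190.9])]
305 220
handle [[504.2, 230.2, 235.6], [513.6, 256.2, 266.8], [523.4, 260.6, 292.4]]
```

View pics/s5.png

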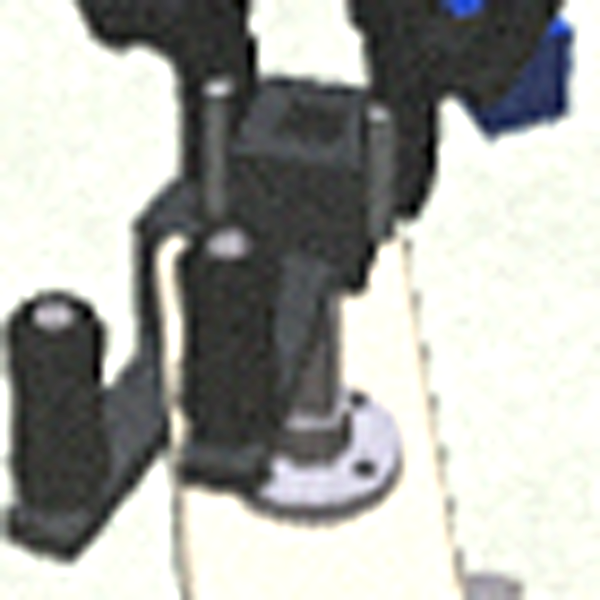

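```bash
python3 - <<'E'
from h import *
from scipy.optimize import fsolve
f=vision.grab_frame("side")
inv=lambda u,v,z: fsolve(lambda p: np.array(proj(f,[p[0],p[1],z]))-[u,v],[505,175]).round(1)
print("hubtop",inv(304.6,198.8,270),"sqtop",inv(306.0,220.1,220), "sq silh x",inv(305.68,224.4,205))
a=np.array(proj(f,[505,174,220]));print([np.array(proj(f,[505,174+d,220]))-a for d in(-4,4)])
T=readout.get_state()["eef_pos"];print(T)
acc=0
for k in range(8): acc=acc+vision.grab_frame("side")["image"].astype(float).mean(-1)
print(np.round(acc[192:210,292:318]/8).astype(int))
for dx,dy in((15,15),(15,-15),(-15,-15),(-15,15),(0,0)):
    t=np.radians(83);print(dx,dy,np.round(proj(f,[T[0]+dx*np.cos(t)-dy*np.sin(t),T[1]+dx*np.sin(t)+dy*np.cos(t),270]),1))
E
```

```text
hubtop [508.6 176.4] sqtop [505.4 178.8] sq silh x [506.6 174.1]
[array([ 0.24457574, -1.29170495]), array([-0.24622875,  1.30043516])]
[505.81368001 174.32174189 216.14418679]
[[ 31  33  28  30  29  28  31  13 158 164 161 160 161 160 163 164 164 163
  163 169 107  36  25  28  28  30]
 [ 28  30  28  31  27  32  28  15 142 124 137 143 145 145 147 158 154 163
  168 175 119  43  25  29  30  29]
 [ 24  33  43  82  70  40  25  18  60  44  35  48  56  56  81 112 115 140
  150 156 135  54  23  30  31  30]
 [ 24  39  77 129 108  47  25  26  49  50  48  47  48  44  42  43  40  36
   51  57  79  40  24  31  32  28]
 [ 22  28  54  64  37  26  25  33  49  52  51  49  49  48  51  47  50  49
   49  46  46  35  25  27  30  28]
 [ 22  31  58  64  38  25  25  44  52  51  54  47  37  37  40  43  42  45
   50  52  42  72  64  37  29  27]
 [ 20  31  57  64  39  29  33  51  53  53  51  39  36  35  33  32  33  31
   42  51  32 101 108  65  31  32]
 [ 22  31  59  66  40  23  44  51  53  51  42  32  34  34  33  36  34  34
   50  55  29  52  62  58  37  30]
 [ 24  30  58  65  42  29  47  53  51  49  39  37  
[... 441 characters left out ...]
7  36  40  44  44
   48  49  36  58  63  60  37  29]
 [ 25  30  59  64  44  35  36  36  35  36  35  32  36  34  36  35  32  34
   33  35  33  57  65  60  35  36]
 [ 34  34  58  67  41  34  37  38  34  35  38  38  37  38  38  35  37  34
   38  35  35  57  63  56  35  31]
 [ 50  39  58  64  41  34  36  38  39  36  37  34  37  36  35  36  36  34
   37  35  33  57  62  53  35  29]
 [ 45  37  60  68  41  35  38  36  38  38  36  37  36  38  37  35  37  35
   35  38  33  58  64  51  34  27]
 [ 36  36  55  64  44  35  38  36  36  36  36  37  37  36  37  38  36  38
   33  34  35  58  63  50  29  20]]
15 15 [312.1 204.2]
15 -15 [296.5 201.8]
-15 -15 [300.5 192.5]
-15 15 [315.7 194.8]
0 0 [306.2 198.3]
```

>>> drive_tool([
  [[0,0,0,0.01,0,0.1,20],[0,0,0,0,0,0.03,20],[0,0,0,0,0,0.03,20],[0,0,0,0,0,0.02,20],[0,0,0,0,0,0,20]],
])

```text
time_s: 13.75
eef_pos: [506.0, 175.9, 198.2]
tool_rot: [180.0, -0.0, 83.0]
ft_force: [-0.1, 1.8, -3.0]
opening: 0.335
```

>>> drive_tool([
  [[0,0,0,0,0,0.03,20],[0,0,0,0,0,0.02,20],[0,0,0,0,0,0,20]],
])

```text
time_s: 14.12
eef_pos: [505.9, 176.1, 193.0]
tool_rot: [180.0, -0.1, 83.0]
ft_force: [0.9, 5.5, -3.9]
opening: 0.338
```

>>> drive_tool([
  [[0,0,0,0.01,0,0.02,20],[0,0,0,0,0,0.03,20],[0,0,0,0,0,0,20]],
])

```text
time_s: 14.5
eef_pos: [505.9, 176.2, 187.6]
tool_rot: [-180.0, 0.0, 83.0]
ft_force: [0.7, 3.4, -4.1]
opening: 0.336
```

>>> drive_tool([
  [[0,0,0,0.005,0,0.04,20],[0,0,0,0,0,0.04,20],[0,0,0,0,0,0.03,20],[0,0,0,0,0,0,20]],
])

```text
time_s: 15.0
eef_pos: [505.9, 176.4, 176.7]
tool_rot: [-180.0, 0.0, 83.0]
ft_force: [0.0, 0.8, -3.9]
opening: 0.333
```

>>> drive_tool([
  [[0,0,0,0,0,0.02,20],[0,0,0,0,0,0.015,20],[0,0,0,0,0,0,20]],
])

```text
time_s: 15.38
eef_pos: [506.0, 176.8, 173.5]
tool_rot: [-180.0, 0.0, 83.0]
ft_force: [0.4, 0.2, -4.0]
opening: 0.338
```

>>> drive_tool([
  [[0,0,0,0,0,0.015,20],[0,0,0,0,0,0.015,20],[0,0,0,0,0,0,20]],
])

```text
time_s: 15.75
eef_pos: [506.2, 177.0, 172.2]
tool_rot: [179.9, 0.0, 83.0]
ft_force: [-4.6, -2.3, 11.7]
opening: 0.336
```

>>> drive_tool([
  [[0,0,0,0,0,0,60],[0,0,0,0,0,0,60],[0,0,0,0,0,0,60],[0,0,0,0,0,-0.3,60],[0,0,0,0,0,-0.4,60]],
])

```text
time_s: 16.38
eef_pos: [505.5, 176.6, 240.5]
tool_rot: [-179.9, 0.0, 83.0]
ft_force: [1.3, 0.9, 0.4]
opening: 0.704
```

>>> drive_tool([
  [[0,0,0,0.35,0,0,60],[0,0,0,0.4,0,0,60],[0,0,0,0,0,0,60],[0,0,0,0,0,0,60]],
])

```text
time_s: 16.88
eef_pos: [515.1, 250.9, 240.2]
tool_rot: [-180.0, 0.0, 83.0]
ft_force: [0.6, -0.9, -0.1]
opening: 0.7
```

```bash
python3 - <<'E'
from h import *
s=readout.get_state(); T=s["eef_pos"]; print(T,s["tool_rot"],s["opening"],s["ft_force"])
for c in("side","top"):
  for n in("crank","handle","pipette_tip"): print(c,n,[(round(d["score"],2),np.round(d["location"],1).tolist()) for d in spot_point(c,n) if d["location"][1]>100])
f=vision.grab_frame("side"); r=35; u,v=[int(x) for x in proj(f,[505,195,215])]; print(u,v)
c=cv2.resize(f["image"][v-r:v+r,u-r:u+r],(600,600),interpolation=cv2.INTER_CUBIC); c=cv2.convertScaleAbs(c,alpha=1.6)
cv2.imwrite("pics/s6.png",c[:,:,::-1])
for X in([506,176,226],[515,251,248],[515,251,190]): print(np.round(proj(f,X),1), (np.array(proj(f,X))-[u-r-.5,v-r-.5])*600/70)
E
```

```text
[515.14734704 250.87091716 240.16113788] [-1.79970434e+02  4.12538162e-02  8.30079687e+01] 0.7001664643543719 [ 0.60267418 -0.94429834 -0.1322323 ]
side crank [(0.97, [504.6, 172.1, 237.1])]
side handle [(0.89, [511.5, 246.7, 271.9]), (0.72, [505.2, 176.7, 233.0])]
side pipette_tip [(0.74, [399.0, 152.9, 28.7]), (0.2, [504.9, 176.2, 169.4])]
top crank []
top handle [(0.29, [507.0, 174.5, 221.0])]
top pipette_tip [(0.73, [405.7, 151.6, 29.2])]
305 227
[305.9 216.8] [311.90219952 216.78219049]
[295.9 233.3] [226.31801398 357.97769676]
[296.2 256.6] [228.61770968 558.20339381]
```

View pics/s6.png

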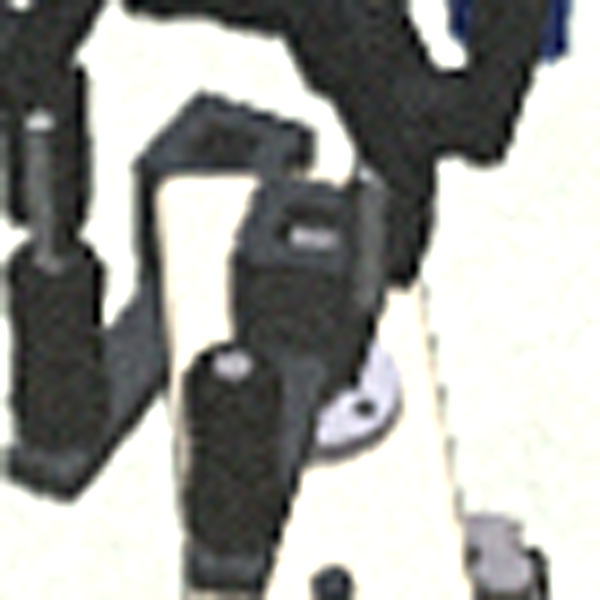

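>>> drive_tool([
  [[0,0,0,0,0,0.3,60],[0,0,0,0,0,0.25,60],[0,0,0,0,0,0,60]],
])

```text
time_s: 17.6
eef_pos: [514.3, 250.3, 184.1]
tool_rot: [-179.8, 0.1, 83.0]
ft_force: [0.0, 0.2, -0.3]
opening: 0.705
```

>>> drive_tool([
  [[0,0,0,0,0,0,12],[0,0,0,0,0,0,12],[0,0,0,0,0,0,12],[0,0,0,0,0,0,12],[0,0,0,0,0,0,12]],
], force=35)

```text
time_s: 18.23
eef_pos: [515.5, 251.9, 186.1]
tool_rot: [179.9, -0.1, 83.0]
ft_force: [-0.1, 1.6, 3.0]
opening: 0.23
```

>>> drive_tool([
  [[0,0,0,-0.0367,0.2318,0,12],[0,0,0,-0.1065,0.209,0,12],[0,0,0,-0.166,0.166,0,12],[0,0,0,-0.209,0.1065,0,12],[0,0,0,-0.2318,0.0367,0,12]],
])

```text
time_s: 18.85
eef_pos: [580.9, 167.9, 186.3]
tool_rot: [-180.0, -0.1, 83.0]
ft_force: [-6.1, 2.9, 8.6]
opening: 0.233
```

```bash
python3 - <<'E'
from h import *
s=readout.get_state(); print(s["eef_pos"],s["tool_rot"],s["opening"],s["ft_force"],s["torque"])
for c in("side",):
  for n in("crank","handle","pipette_tip"): print(c,n,[(round(d["score"],2),np.round(d["location"],1).tolist()) for d in spot_point(c,n) if d["location"][1]>80])
E
```

```text
[580.87310943 167.9494169  186.30790558] [-1.79974062e+02 -1.05617691e-01  8.29845236e+01] 0.23340446205440407 [-6.08309995  2.86859681  8.55590921] [0.84713486 2.04846624 0.04112881]
side crank [(0.68, [505.3, 177.2, 192.3])]
side handle [(0.58, [512.1, 250.1, 225.5])]
side pipette_tip [(0.88, [401.8, 154.3, 28.0])]
```

>>> drive_tool([
  [[0,0,0,-0.2318,-0.0437,0,12],[0,0,0,-0.209,-0.1065,0,12],[0,0,0,-0.166,-0.166,0,12],[0,0,0,-0.1065,-0.209,0,12],[0,0,0,-0.0367,-0.2318,0,12]],
])

```text
time_s: 19.62
eef_pos: [497.7, 100.9, 186.5]
tool_rot: [179.8, -0.0, 82.8]
ft_force: [3.2, 3.1, 6.5]
opening: 0.23
```

```bash
python3 - <<'E'
from h import *
s=readout.get_state(); print(s["eef_pos"],s["opening"],s["ft_force"])
f=vision.grab_frame("side")
for n in("crank","handle","pipette_tip","shoulder"): print(n,[(round(d["score"],2),np.round(d["location"],1).tolist()) for d in spot_point("side",n) if d["location"][1]>80])
r=35; u,v=[int(x) for x in proj(f,[505,150,215])]
c=cv2.resize(f["image"][v-r:v+r,u-r:u+r],(500,500),interpolation=cv2.INTER_CUBIC); cv2.imwrite("pics/s7.png",cv2.convertScaleAbs(c,alpha=1.6)[:,:,::-1])
E
```

```text
[497.74013729 100.92904378 186.51834457] 0.23030005888394792 [3.19821525 3.14238635 6.50916552]
crank [(0.63, [508.3, 175.6, 191.6]), (0.42, [504.4, 175.9, 189.9]), (0.3, [555.3, 383.6, 0.1])]
handle [(0.75, [499.2, 103.1, 223.7])]
pipette_tip [(0.6, [505.4, 174.7, -1.9]), (0.58, [402.4, 155.6, 33.6])]
shoulder [(0.54, [560.3, 383.2, 2.7]), (0.37, [508.2, 173.5, 190.0])]
```

View pics/s7.png

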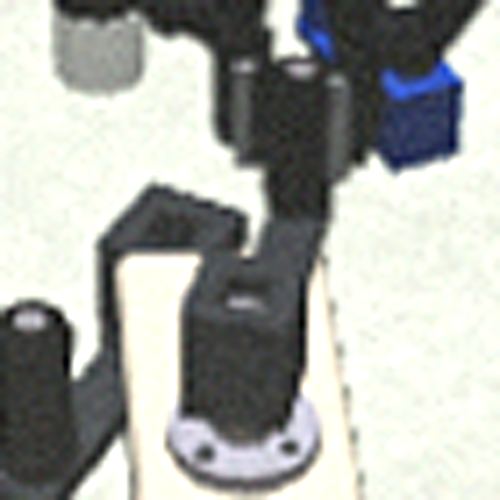

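>>> drive_tool([
  [[0,0,0,0.0367,-0.2318,0,12],[0,0,0,0.1065,-0.209,0,12],[0,0,0,0.166,-0.166,0,12],[0,0,0,0.209,-0.1065,0,12],[0,0,0,0.2318,-0.0367,0,12]],
])

```text
time_s: 20.5
eef_pos: [430.9, 185.6, 186.5]
tool_rot: [179.9, 0.1, 82.9]
ft_force: [0.2, -2.1, 10.2]
opening: 0.234
```

>>> drive_tool([
  [[0,0,0,0.2318,0.0367,0,12],[0,0,0,0.209,0.1065,0,12],[0,0,0,0.166,0.166,0,12],[0,0,0,0.1065,0.209,0,12],[0,0,0,0.0367,0.2318,0,12]],
])

```text
time_s: 21.12
eef_pos: [515.2, 251.8, 186.0]
tool_rot: [-180.0, 0.0, 83.0]
ft_force: [-2.9, -2.3, 6.8]
opening: 0.229
```

>>> drive_tool([
  [[0,0,0,-0.0367,0.2318,0,12],[0,0,0,-0.1065,0.209,0,12],[0,0,0,-0.166,0.166,0,12],[0,0,0,-0.209,0.1065,0,12],[0,0,0,-0.2318,0.0367,0,12]],
])

```text
time_s: 21.75
eef_pos: [580.6, 168.1, 186.5]
tool_rot: [180.0, -0.1, 83.0]
ft_force: [-4.5, 3.8, 10.9]
opening: 0.228
```

>>> drive_tool([
  [[0,0,0,-0.2318,-0.0367,0,12],[0,0,0,-0.209,-0.1065,0,12],[0,0,0,-0.166,-0.166,0,12],[0,0,0,-0.1065,-0.209,0,12],[0,0,0,-0.0367,-0.2318,0,12]],
])

```text
time_s: 22.38
eef_pos: [497.6, 101.0, 186.3]
tool_rot: [179.8, -0.0, 82.8]
ft_force: [1.9, 3.0, 5.3]
opening: 0.234
```

>>> drive_tool([
  [[0,0,0,0.0367,-0.2318,0,12],[0,0,0,0.1065,-0.209,0,12],[0,0,0,0.166,-0.166,0,12],[0,0,0,0.209,-0.1065,0,12],[0,0,0,0.2318,-0.0367,0,12]],
])

```text
time_s: 23.0
eef_pos: [430.9, 185.6, 186.4]
tool_rot: [179.9, 0.1, 82.9]
ft_force: [1.8, -2.5, 9.3]
opening: 0.233
```

>>> drive_tool([
  [[0,0,0,0.2318,0.0367,0,12],[0,0,0,0.209,0.1065,0,12],[0,0,0,0.166,0.166,0,12],[0,0,0,0.1065,0.209,0,12],[0,0,0,0.0367,0.2318,0,12]],
])

```text
time_s: 23.62
eef_pos: [515.2, 251.7, 186.0]
tool_rot: [-180.0, 0.0, 83.0]
ft_force: [-2.9, -2.9, 6.2]
opening: 0.234
```

>>> drive_tool([
  [[0,0,0,-0.0367,0.2318,0,12],[0,0,0,-0.1065,0.209,0,12],[0,0,0,-0.166,0.166,0,12],[0,0,0,-0.209,0.1065,0,12],[0,0,0,-0.2318,0.0367,0,12]],
])

```text
time_s: 24.25
eef_pos: [580.7, 168.0, 186.5]
tool_rot: [180.0, -0.1, 83.0]
ft_force: [-4.0, 3.9, 9.2]
opening: 0.239
```

```bash
python3 - <<'E'
from h import *
s=readout.get_state(); print(s["eef_pos"],s["opening"],s["ft_force"])
for c in("side","top"):
  f=vision.grab_frame(c)
  for n in("crank","pipette_tip","carriage","collars"): print(c,n,[(round(d["score"],2),np.round(d["location"],1).tolist()) for d in spot_point(c,n) if d["location"][1]>80])
E
```

```text
[580.66923809 168.04847758 186.47245713] 0.23880688692218313 [-3.98026223  3.85030259  9.1637276 ]
side crank [(0.74, [504.1, 177.1, 189.4])]
side pipette_tip [(0.86, [401.7, 153.3, 49.6]), (0.55, [556.7, 384.5, 1.6])]
side carriage [(0.85, [505.2, 175.1, 79.2])]
side collars []
top crank []
top pipette_tip [(0.55, [406.5, 153.5, 43.6])]
top carriage [(0.64, [507.5, 173.5, 80.0])]
top collars []
```

```bash
python3 - <<'E'
import numpy as np
P=lambda a: .75*np.array([np.cos(np.radians(a)),np.sin(np.radians(a))])
for a in range(90,451,15):
    print(a, (P(a+7.5)-P(a)).round(4).tolist(),(P(a+15)-P(a+7.5)).round(4).tolist(),"tang world",np.round([np.cos(np.radians(83-a-15-90)),np.sin(np.radians(83-a-15-90))],2))
E
```

```text
90 [-0.0979, -0.0064] [-0.0962, -0.0191] tang world [-0.37 -0.93]
105 [-0.0929, -0.0315] [-0.088, -0.0434] tang world [-0.6 -0.8]
120 [-0.0816, -0.0545] [-0.0738, -0.0647] tang world [-0.79 -0.62]
135 [-0.0647, -0.0738] [-0.0545, -0.0816] tang world [-0.92 -0.39]
150 [-0.0434, -0.088] [-0.0315, -0.0929] tang world [-0.99 -0.14]
165 [-0.0191, -0.0962] [-0.0064, -0.0979] tang world [-0.99  0.12]
180 [0.0064, -0.0979] [0.0191, -0.0962] tang world [-0.93  0.37]
195 [0.0315, -0.0929] [0.0434, -0.088] tang world [-0.8  0.6]
210 [0.0545, -0.0816] [0.0647, -0.0738] tang world [-0.62  0.79]
225 [0.0738, -0.0647] [0.0816, -0.0545] tang world [-0.39  0.92]
240 [0.088, -0.0434] [0.0929, -0.0315] tang world [-0.14  0.99]
255 [0.0962, -0.0191] [0.0979, -0.0064] tang world [0.12 0.99]
270 [0.0979, 0.0064] [0.0962, 0.0191] tang world [0.37 0.93]
285 [0.0929, 0.0315] [0.088, 0.0434] tang world [0.6 0.8]
300 [0.0816, 0.0545] [0.0738, 0.0647] tang world [0.79 0.62]
315 [0.0647, 0.0738] [0.0545, 0.0816] tang world [0.92 0.39]
330 [0.0434, 0.088] [0.0315, 0.0929] tang world [0.99 0.14]
345 [0.0191, 0.0962] [0.0064, 0.0979] tang world [ 0.99 -0.12]
360 [-0.0064, 0.0979] [-0.0191, 0.0962] tang world [ 0.93 -0.37]
375 [-0.0315, 0.0929] [-0.0434, 0.088] tang world [ 0.8 -0.6]
390 [-0.0545, 0.0816] [-0.0647, 0.0738] tang world [ 0.62 -0.79]
405 [-0.0738, 0.0647] [-0.0816, 0.0545] tang world [ 0.39 -0.92]
420 [-0.088, 0.0434] [-0.0929, 0.0315] tang world [ 0.14 -0.99]
435 [-0.0962, 0.0191] [-0.0979, 0.0064] tang world [-0.12 -0.99]
450 [-0.0979, -0.0064] [-0.0962, -0.0191] tang world [-0.37 -0.93]
```

>>> drive_tool([
  [[0,0,0,-0.0979,-0.0064,0,12],[0,0,0,-0.0962,-0.0191,0,12],[0,0,0,-0.0929,-0.0315,0,12],[0,0,0,-0.088,-0.0434,0,12],[0,0,0,0,0,0,12]],
])

```text
time_s: 25.38
eef_pos: [566.2, 131.2, 186.6]
tool_rot: [179.9, -0.0, 82.9]
ft_force: [-0.4, -0.1, 7.0]
opening: 0.231
```

>>> drive_tool([
  [[0,0,0,-0.0816,-0.0545,0,12],[0,0,0,-0.0738,-0.0647,0,12]],
])

```text
time_s: 25.62
eef_pos: [553.1, 117.7, 186.6]
tool_rot: [179.8, -0.1, 82.9]
ft_force: [1.3, 1.7, 6.9]
opening: 0.236
```

>>> drive_tool([
  [[0,0,0,-0.0647,-0.0738,0,12],[0,0,0,-0.0545,-0.0816,0,12]],
])

```text
time_s: 25.88
eef_pos: [536.4, 107.4, 186.6]
tool_rot: [179.8, -0.1, 82.9]
ft_force: [1.5, 0.8, 7.7]
opening: 0.234
```

>>> drive_tool([
  [[0,0,0,-0.0434,-0.088,0,12],[0,0,0,-0.0315,-0.0929,0,12]],
])

```text
time_s: 26.12
eef_pos: [517.6, 101.9, 186.6]
tool_rot: [179.8, -0.0, 82.9]
ft_force: [2.8, -1.1, 6.9]
opening: 0.233
```

>>> drive_tool([
  [[0,0,0,-0.0191,-0.0962,0,12],[0,0,0,-0.0064,-0.0979,0,12]],
])

```text
time_s: 26.38
eef_pos: [497.9, 101.3, 186.5]
tool_rot: [179.8, 0.0, 82.9]
ft_force: [1.7, -1.9, 7.4]
opening: 0.233
```

>>> drive_tool([
  [[0,0,0,0.0064,-0.0979,0,12],[0,0,0,0.0191,-0.0962,0,12]],
])

```text
time_s: 26.62
eef_pos: [478.8, 105.9, 186.5]
tool_rot: [179.8, 0.0, 82.9]
ft_force: [1.7, -3.0, 7.5]
opening: 0.235
```

>>> drive_tool([
  [[0,0,0,0.0315,-0.0929,0,12],[0,0,0,0.0434,-0.088,0,12]],
])

```text
time_s: 26.88
eef_pos: [461.6, 115.3, 186.4]
tool_rot: [179.8, 0.1, 82.9]
ft_force: [0.3, -4.2, 9.2]
opening: 0.233
```

>>> drive_tool([
  [[0,0,0,0.0545,-0.0816,0,12],[0,0,0,0.0647,-0.0738,0,12]],
])

```text
time_s: 27.12
eef_pos: [447.3, 128.8, 186.4]
tool_rot: [179.9, 0.1, 82.9]
ft_force: [-1.8, -4.6, 10.5]
opening: 0.233
```

>>> drive_tool([
  [[0,0,0,0.0738,-0.0647,0,12],[0,0,0,0.0816,-0.0545,0,12]],
])

```text
time_s: 27.38
eef_pos: [437.0, 145.7, 186.4]
tool_rot: [179.9, 0.2, 82.9]
ft_force: [-2.8, -5.1, 13.4]
opening: 0.233
```

>>> drive_tool([
  [[0,0,0,0.088,-0.0434,0,12]],
])

```text
time_s: 27.5
eef_pos: [433.6, 155.1, 186.3]
tool_rot: [179.9, 0.2, 82.9]
ft_force: [-3.7, -6.5, 13.3]
opening: 0.232
```

>>> drive_tool([
  [[0,0,0,0.0465,-0.0175,0,12]],
])

```text
time_s: 27.62
eef_pos: [432.3, 160.3, 186.4]
tool_rot: [179.9, 0.1, 82.9]
ft_force: [-4.5, -5.8, 13.9]
opening: 0.232
```

>>> drive_tool([
  [[0,0,0,0.047,-0.0145,0,12]],
])

```text
time_s: 27.75
eef_pos: [431.4, 164.9, 186.3]
tool_rot: [180.0, 0.2, 82.9]
ft_force: [-4.6, -4.8, 14.4]
opening: 0.231
```

>>> drive_tool([
  [[0,0,0,0.048,-0.0115,0,12],[0,0,0,0.0485,-0.008,0,12]],
])

```text
time_s: 28.0
eef_pos: [430.6, 174.8, 186.3]
tool_rot: [180.0, 0.2, 82.9]
ft_force: [-5.2, -5.2, 13.6]
opening: 0.234
```

>>> drive_tool([
  [[0,0,0,0.0975,-0.006,-0.01,12],[0,0,0,0.0975,0.01,0,12]],
])

```text
time_s: 28.25
eef_pos: [432.6, 193.8, 186.8]
tool_rot: [-179.9, 0.2, 82.9]
ft_force: [-6.0, -4.3, 10.7]
opening: 0.23
```

>>> drive_tool([
  [[0,0,0,0.0955,0.0165,0,12]],
])

```text
time_s: 28.38
eef_pos: [435.5, 203.3, 186.7]
tool_rot: [-179.9, 0.2, 82.9]
ft_force: [-4.9, -5.3, 10.4]
opening: 0.233
```

>>> drive_tool([
  [[0,0,0,0.0925,0.032,0,12]],
])

```text
time_s: 28.5
eef_pos: [439.5, 212.1, 186.7]
tool_rot: [-179.9, 0.2, 82.9]
ft_force: [-6.2, -5.4, 10.5]
opening: 0.234
```

```bash
python3 - <<'E'
from h import *
s=readout.get_state(); print(s["eef_pos"],s["opening"],s["ft_force"],s["torque"])
f=vision.grab_frame("side")
for n in("crank","handle","pipette_tip","carriage","collars"): print(n,[(round(d["score"],2),np.round(d["location"],1).tolist()) for d in spot_point("side",n) if d["location"][1]>80])
u,v=[int(x) for x in proj(f,[490,190,180])]; r=45
c=cv2.resize(f["image"][v-r-10:v+r-10+20,u-r:u+r],(600,733),interpolation=cv2.INTER_CUBIC)[:600]; cv2.imwrite("pics/s8.png",cv2.convertScaleAbs(c,alpha=1.8)[:,:,::-1])
E
```

```text
[439.51159375 212.07354068 186.66808347] 0.23435979757457595 [-6.24823774 -5.42477819 10.46592856] [-1.37229669  0.96238051 -0.01290408]
crank [(0.92, [505.3, 178.6, 189.9])]
handle [(0.81, [438.6, 212.5, 219.2])]
pipette_tip []
carriage [(0.88, [502.4, 171.9, 84.6]), (0.63, [404.5, 155.7, 49.2])]
collars []
```

View pics/s8.png

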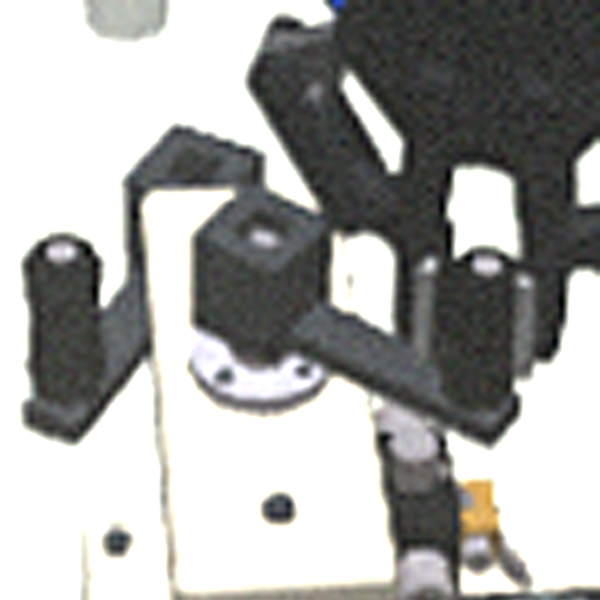

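>>> drive_tool([
  [[0,0,0,0.088,0.0434,0,12]],
])

```text
time_s: 28.92
eef_pos: [444.4, 220.0, 186.6]
tool_rot: [-179.9, 0.2, 82.9]
ft_force: [-6.7, -5.0, 11.0]
opening: 0.238
```

>>> drive_tool([
  [[0,0,0,0.081,0.054,-0.01,12]],
])

```text
time_s: 29.05
eef_pos: [450.5, 227.4, 187.2]
tool_rot: [-179.8, 0.3, 83.0]
ft_force: [-7.4, -5.2, 3.6]
opening: 0.229
```

>>> drive_tool([
  [[0,0,0,-0.032,-0.0225,0,12],[0,0,0,0,0,0,12]],
])

```text
time_s: 29.3
eef_pos: [448.5, 225.1, 187.3]
tool_rot: [-179.9, 0.1, 83.0]
ft_force: [-5.0, -3.3, 5.1]
opening: 0.233
```

>>> drive_tool([
  [[0,0,0,0.0897,0.07,0,12],[0,0,0,0.0781,0.0827,0,12]],
])

```text
time_s: 29.55
eef_pos: [464.5, 239.4, 187.0]
tool_rot: [-179.8, 0.2, 83.0]
ft_force: [-8.4, -5.5, 6.8]
opening: 0.234
```

>>> drive_tool([
  [[0,0,0,0,0,0,40],[0,0,0,0,0,0,40],[0,0,0,0,0,0,40],[0,0,0,0,0,0,40]],
])

```text
time_s: 30.05
eef_pos: [467.0, 241.0, 187.7]
tool_rot: [180.0, -0.0, 83.0]
ft_force: [0.7, -0.1, -0.3]
opening: 0.464
```

```bash
python3 - <<'E'
from h import *
s=readout.get_state(); T=s["eef_pos"]; print(T,s["opening"],s["ft_force"])
P=[]
for c in("side","side","top"):
    f=vision.grab_frame(c); w=cloud(f).reshape(-1,3); d=np.linalg.norm(w[:,:2]-T[:2],axis=1); g=(d<18)&(w[:,2]>235)&(w[:,2]<254)
    print(c,g.sum(),w[g].mean(0).round(1) if g.any() else '')
for n in("crank","handle"): print(n,[(round(d["score"],2),np.round(d["location"],1).tolist()) for d in spot_point("side",n) if d["location"][1]>80])
f=vision.grab_frame("side"); r=30; u,v=[int(x) for x in proj(f,[485,210,220])]; print(u,v)
c=cv2.resize(f["image"][v-r:v+r,u-r:u+r],(600,600),interpolation=cv2.INTER_CUBIC); c=cv2.convertScaleAbs(c,alpha=1.8)
A=np.array([506,176.6,0])
for a in(115,123,131):
    t=np.radians(a); p=proj(f,A+[75*np.cos(t),75*np.sin(t),248]); cv2.circle(c,(int((p[0]-u+r+.5)*10),int((p[1]-v+r+.5)*10)),4,(255,0,0) if a==123 else (0,160,0),2)
cv2.imwrite("pics/s9.png",c[:,:,::-1])
E
```

```text
[466.96051361 240.95247455 187.67300123] 0.4641854684520533 [ 0.73471562 -0.05083092 -0.34540305]
side 0 
side 0 
top 0 
crank [(0.51, [504.6, 178.0, 188.9])]
handle [(0.66, [442.8, 131.6, 223.9]), (0.22, [505.7, 174.1, 171.1])]
314 231
```

View pics/s9.png

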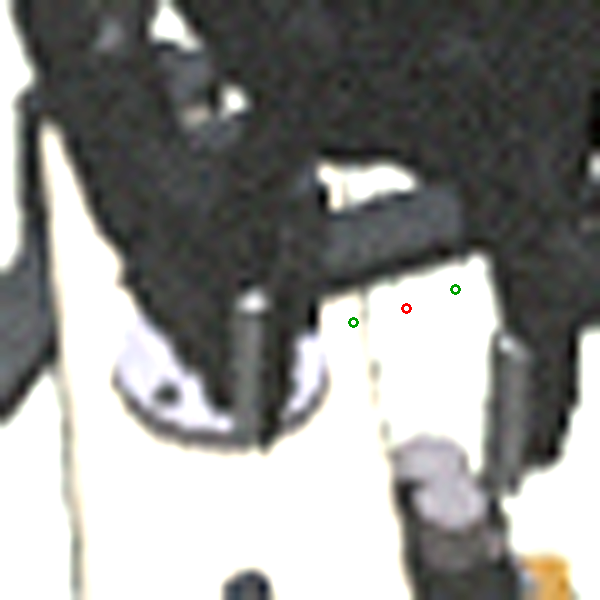

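>>> drive_tool([
  [[0,0,0,0,0,-0.5,60],[0,0,0,-0.5,-0.04,0,60],[0,0,0,-0.597,-0.047,0,60],[0,0,0,0,0,0,60]],
])

```text
time_s: 30.85
eef_pos: [444.4, 128.1, 237.4]
tool_rot: [180.0, 0.2, 82.5]
ft_force: [-0.1, 0.8, -0.3]
opening: 0.706
```

```bash
python3 - <<'E'
from h import *
s=readout.get_state(); T=s["eef_pos"]; print(T,s["opening"],s["ft_force"])
p=pts("side",[415,100,205],[470,160,252],4); q=p[(p[:,2]>207)]
for lo,hi in((205,215),(215,230),(230,244),(244,252)):
    m=p[(p[:,2]>lo)&(p[:,2]<hi)]; print(lo,len(m),np.percentile(m,[3,50,97],axis=0).round(1).tolist() if len(m)>5 else '')
for n in("crank","handle","pipette_tip","carriage"): print(n,[(round(d["score"],2),np.round(d["location"],1).tolist()) for d in spot_point("side",n) if d["location"][1]>80])
E
```

```text
[444.43347964 128.10662841 237.35689212] 0.7059099327835681 [-0.10302425  0.8029829  -0.252007  ]
205 178 [[435.3, 134.5, 205.2], [445.0, 141.3, 209.7], [455.4, 144.6, 214.7]]
215 230 [[435.7, 134.6, 215.7], [444.6, 140.6, 221.5], [453.9, 144.6, 229.5]]
230 350 [[434.6, 126.2, 230.3], [442.8, 138.8, 240.2], [452.7, 143.3, 243.7]]
244 31 [[439.0, 128.9, 244.1], [444.9, 133.4, 244.7], [451.0, 139.1, 246.0]]
crank [(0.96, [504.1, 179.2, 191.7])]
handle [(0.6, [443.4, 130.9, 220.9]), (0.44, [503.5, 175.8, 190.0])]
pipette_tip [(0.56, [403.6, 154.8, 47.6]), (0.51, [405.9, 146.7, 16.4])]
carriage [(0.78, [503.7, 174.2, 76.9])]
```

>>> drive_tool([
  [[0,0,0,0,0,0.3,60],[0,0,0,0,0,0.2,60],[0,0,0,0,0,0,60]],
])

```text
time_s: 31.62
eef_pos: [443.4, 133.9, 186.4]
tool_rot: [-179.8, 0.0, 83.1]
ft_force: [0.6, 0.0, 0.6]
opening: 0.704
```

>>> drive_tool([
  [[0,0,0,0,0,0,12],[0,0,0,0,0,0,12],[0,0,0,0,0,0,12],[0,0,0,0,0,0,12],[0,0,0,0,0,0,12]],
], force=60)

```text
time_s: 32.25
eef_pos: [445.0, 133.6, 188.1]
tool_rot: [179.9, -0.0, 83.0]
ft_force: [-0.1, 0.3, 4.9]
opening: 0.224
```

>>> drive_tool([
  [[0,0,0,0.077,-0.0608,0,12],[0,0,0,0.0843,-0.0502,0,12]],
])

```text
time_s: 32.5
eef_pos: [436.1, 149.6, 188.3]
tool_rot: [179.9, 0.1, 82.9]
ft_force: [-1.5, -4.9, 11.5]
opening: 0.226
```

>>> drive_tool([
  [[0,0,0,0.0902,-0.0387,0,12],[0,0,0,0.0944,-0.0266,0,12]],
])

```text
time_s: 32.75
eef_pos: [431.0, 168.5, 188.3]
tool_rot: [180.0, 0.2, 82.9]
ft_force: [-6.2, -6.5, 16.3]
opening: 0.221
```

>>> drive_tool([
  [[0,0,0,0.0971,-0.0141,0,12],[0,0,0,0.0981,-0.0013,0,12]],
])

```text
time_s: 33.0
eef_pos: [430.8, 188.5, 188.4]
tool_rot: [-179.9, 0.2, 83.0]
ft_force: [-9.7, -5.2, 19.1]
opening: 0.226
```

>>> drive_tool([
  [[0,0,0,0,0,0,12],[0,0,0,0,0,0,12],[0,0,0,0,0,0,12]],
])

```text
time_s: 33.38
eef_pos: [430.9, 189.3, 188.5]
tool_rot: [-180.0, 0.1, 83.0]
ft_force: [-10.3, -3.6, 18.1]
opening: 0.224
```

```bash
python3 - <<'E'
from h import *
s=readout.get_state(); print(s["eef_pos"],s["ft_force"],s["torque"])
p=pts("side",[380,100,120],[480,240,206],4)
h,e=np.histogram(p[:,2],np.arange(120,210,4)); print(list(zip(e.tolist(),h.tolist())))
for lo in range(160,204,6):
    m=p[(p[:,2]>=lo)&(p[:,2]<lo+6)]
    if len(m)>8: print(lo,len(m),np.percentile(m,[3,50,97],axis=0).round().tolist())
q=pts("top",[380,100,120],[480,240,206],3)
h,e=np.histogram(q[:,2],np.arange(120,210,6)); print(list(zip(e.tolist(),h.tolist())))
E
```

```text
[430.87002449 189.25997374 188.50793706] [-10.27947919  -3.58612896  18.14600937] [-1.32397615  1.33457291 -0.07561963]
[(120, 197), (124, 38), (128, 55), (132, 129), (136, 5), (140, 0), (144, 0), (148, 0), (152, 0), (156, 0), (160, 6), (164, 250), (168, 341), (172, 0), (176, 0), (180, 0), (184, 57), (188, 170), (192, 401), (196, 312), (200, 50), (204, 30)]
160 43 [[461.0, 167.0, 164.0], [472.0, 202.0, 165.0], [478.0, 239.0, 166.0]]
166 554 [[464.0, 175.0, 166.0], [474.0, 217.0, 168.0], [480.0, 239.0, 170.0]]
184 135 [[423.0, 187.0, 185.0], [443.0, 194.0, 188.0], [477.0, 197.0, 190.0]]
190 493 [[423.0, 175.0, 190.0], [451.0, 191.0, 194.0], [476.0, 197.0, 196.0]]
196 329 [[427.0, 175.0, 196.0], [463.0, 186.0, 197.0], [479.0, 196.0, 201.0]]
202 63 [[422.0, 189.0, 202.0], [431.0, 196.0, 204.0], [442.0, 199.0, 206.0]]
[(120, 215), (126, 34), (132, 123), (138, 18), (144, 0), (150, 4), (156, 12), (162, 19), (168, 20), (174, 3), (180, 0), (186, 6), (192, 77), (198, 66)]
```

>>> drive_tool([
  [[0,0,0,-0.0523,-0.012,-0.01,12],[0,0,0,0,0,0,12]],
])

```text
time_s: 33.98
eef_pos: [430.4, 183.8, 189.3]
tool_rot: [179.9, 0.1, 83.0]
ft_force: [-4.0, -3.0, 10.3]
opening: 0.217
```

>>> drive_tool([
  [[0,0,0,-0.0523,0.0027,0,12],[0,0,0,0,0,0,12]],
])

```text
time_s: 34.22
eef_pos: [430.2, 178.5, 189.2]
tool_rot: [179.9, 0.1, 83.0]
ft_force: [-2.2, -2.4, 10.5]
opening: 0.226
```

>>> drive_tool([
  [[0,0,0,-0.0519,0.0064,0,12],[0,0,0,0,0,0,12]],
])

```text
time_s: 34.48
eef_pos: [430.4, 173.3, 189.2]
tool_rot: [179.9, 0.1, 83.0]
ft_force: [-1.2, -1.8, 9.4]
opening: 0.226
```

>>> drive_tool([
  [[0,0,0,-0.0641,0.0131,0,12],[0,0,0,0,0,0,12]],
])

```text
time_s: 34.72
eef_pos: [431.2, 166.7, 189.2]
tool_rot: [179.9, 0.0, 82.9]
ft_force: [-0.2, -1.7, 7.2]
opening: 0.225
```

>>> drive_tool([
  [[0,0,0,-0.035,0.0095,0,12],[0,0,0,0,0,0,12],[0,0,0,0,0,0,12]],
])

```text
time_s: 35.1
eef_pos: [431.8, 163.5, 189.2]
tool_rot: [179.9, 0.0, 83.0]
ft_force: [0.4, -2.1, 5.8]
opening: 0.227
```

>>> drive_tool([
  [[0,0,0,-0.0495,0.017,0,12],[0,0,0,0,0,0,12]],
])

```text
time_s: 35.35
eef_pos: [433.0, 158.4, 189.2]
tool_rot: [179.9, -0.0, 83.0]
ft_force: [1.1, -1.0, 6.2]
opening: 0.222
```

>>> drive_tool([
  [[0,0,0,-0.0482,0.0205,0,12],[0,0,0,0,0,0,12]],
])

```text
time_s: 35.6
eef_pos: [434.5, 153.5, 189.1]
tool_rot: [179.9, -0.0, 82.9]
ft_force: [1.5, -1.1, 6.2]
opening: 0.226
```

>>> drive_tool([
  [[0,0,0,-0.0467,0.0238,0,12],[0,0,0,0,0,0,12]],
])

```text
time_s: 35.85
eef_pos: [436.3, 148.7, 189.0]
tool_rot: [179.9, -0.0, 82.9]
ft_force: [3.3, 0.6, 4.7]
opening: 0.225
```

>>> drive_tool([
  [[0,0,0,-0.0449,0.0269,0,12],[0,0,0,0,0,0,12]],
])

```text
time_s: 36.1
eef_pos: [438.4, 144.1, 188.8]
tool_rot: [179.9, -0.1, 83.0]
ft_force: [4.9, 2.0, 3.2]
opening: 0.23
```

```bash
python3 - <<'E'
from h import *
A=np.array([506,176.6])
for k in range(4):
    f=vision.grab_frame("side"); s=readout.get_state(); T=s["eef_pos"]; r=T[:2]-A; r/=np.hypot(*r); t=np.array([r[1],-r[0]]); F=s["ft_force"]
    print("az",np.degrees(np.arctan2(r[1],r[0])).round(1),"R",-(F[:2]@t).round(2),"rad",(F[:2]@r).round(2),F[2].round(1),"Mz about handle",s["torque"].round(2),"carr",[np.round(d["location"],1).tolist() for d in spot_point("side","carriage")][:1],[np.round(d["location"],1).tolist() for d in spot_point("side","crank") if d["location"][2]>150][:1])
E
```

```text
az -154.4 R 0.64 rad -6.13 4.3 Mz about handle [ 0.37 -1.36 -0.03] carr [[503.8, 171.7, 79.8]] [[505.1, 179.0, 189.4]]
az -154.3 R 1.26 rad -5.45 2.9 Mz about handle [ 0.22 -1.52  0.04] carr [[502.3, 176.9, 82.5]] [[439.6, 138.4, 221.7]]
az -154.2 R 1.24 rad -4.39 3.8 Mz about handle [ 0.23 -1.51  0.01] carr [[502.7, 173.1, 79.7]] [[505.8, 179.3, 190.0]]
az -154.2 R 1.92 rad -5.01 4.0 Mz about handle [ 0.04 -1.61  0.04] carr [[505.3, 170.5, 79.1]] [[508.0, 178.2, 188.9]]
```

>>> drive_tool([
  [[0,0,0,0.097,-0.042,0,12],[0,0,0,0.0977,-0.0375,0,12],[0,0,0,0.1149,-0.0255,0,12]],
])

```text
time_s: 37.08
eef_pos: [430.3, 174.0, 188.8]
tool_rot: [-180.0, 0.2, 82.9]
ft_force: [-1.9, -6.0, 14.2]
opening: 0.224
```

>>> drive_tool([
  [[0,0,0,0,0,0,12],[0,0,0,0,0,0,12]],
])

```text
time_s: 37.33
eef_pos: [430.2, 174.8, 188.9]
tool_rot: [-180.0, 0.2, 83.0]
ft_force: [-1.5, -3.9, 13.2]
opening: 0.219
```

```bash
cat > r.py <<'E'
from h import *
A=np.array([506,176.6]); o=[]
for k in range(8):
    f=vision.grab_frame("side"); s=readout.get_state(); T=s["eef_pos"]; r=T[:2]-A; r/=np.hypot(*r); t=np.array([r[1],-r[0]]); F=s["ft_force"]
    o.append([np.degrees(np.arctan2(r[1],r[0])),-(F[:2]@t),F[:2]@r,F[2]])
print("az R rad z",np.mean(o,0).round(2),np.std(o,0).round(2))
for n in("crank","handle"): print(n,[(round(d["score"],2),np.round(d["location"],1).tolist()) for d in spot_point("side",n) if d["location"][1]>80])
E
python3 r.py
```

```text
az R rad z [-178.52    3.5     2.12   12.74] [0.03 0.6  0.28 0.72]
crank [(0.76, [505.6, 175.3, 190.2])]
handle [(0.95, [430.7, 169.0, 221.2]), (0.53, [408.0, 147.4, 18.8]), (0.51, [505.1, 177.9, 191.3])]
```

>>> drive_tool([
  [[0,0,0,-0.052,0.008,0,12],[0,0,0,-0.05,0.0135,0,12],[0,0,0,0,0,0,12],[0,0,0,0,0,0,12]],
])

```text
time_s: 38.33
eef_pos: [431.4, 164.5, 188.8]
tool_rot: [-180.0, 0.1, 83.0]
ft_force: [0.0, -3.0, 10.6]
opening: 0.223
```

```bash
python3 r.py; python3 - <<'E'
from h import *
s=readout.get_state();T=s["eef_pos"]
p=pts("side",[T[0]-18,T[1]-20,205],[T[0]+18,T[1]+20,243],4); m=p[(p[:,2]>208)&(p[:,2]<216)]
print(T,np.percentile(m,[3,50,97],axis=0).round(1).tolist())
E
```

```text
az R rad z [-170.66    2.72    0.84   10.64] [0.02 0.53 0.35 0.58]
crank [(0.83, [505.8, 178.7, 191.6])]
handle [(0.69, [430.1, 160.3, 222.6])]
[431.46498536 164.32572416 188.80851735] [[425.4, 163.9, 208.5], [433.5, 170.2, 212.0], [441.8, 173.1, 215.2]]
```

>>> drive_tool([
  [[0,0,0,0,0,0,40],[0,0,0,0,0,0,40],[0,0,0,0,0,0,40],[0,0,0,0,0,0,40]],
])

```text
time_s: 39.52
eef_pos: [431.2, 165.6, 188.3]
tool_rot: [-180.0, 0.0, 83.0]
ft_force: [0.9, -0.6, -0.9]
opening: 0.471
```

```bash
cat > a.py <<'E'
from h import *
s=readout.get_state();T=s["eef_pos"];print(T,s["ft_force"])
p=pts("side",[400,70,206],[600,280,218],4); d=np.hypot(p[:,0]-506,p[:,1]-176.6); p=p[(d>60)&(d<90)]
a=np.degrees(np.arctan2(p[:,1]-176.6,p[:,0]-506))%360
print(len(a),np.histogram(a,np.arange(0,361,6))[0].tolist())
for n in("crank","handle"): print(n,[(round(d["score"],2),np.round(d["location"],1).tolist(), np.degrees(np.arctan2(d["location"][1]-176.6,d["location"][0]-506)).round()) for d in spot_point("side",n) if d["location"][1]>80])
E
python3 a.py
```

```text
[431.24731372 165.57461866 188.32227778] [ 0.90185405 -0.56759562 -0.92522675]
219 [0, 0, 0, 0, 0, 0, 0, 0, 0, 0, 0, 0, 0, 0, 0, 0, 0, 0, 0, 0, 0, 0, 0, 0, 0, 0, 0, 0, 0, 0, 0, 0, 0, 110, 94, 15, 0, 0, 0, 0, 0, 0, 0, 0, 0, 0, 0, 0, 0, 0, 0, 0, 0, 0, 0, 0, 0, 0, 0, 0]
crank [(0.87, [505.9, 179.1, 191.4], np.float64(92.0))]
handle [(0.78, [441.4, 139.3, 223.7], np.float64(-150.0))]
```

>>> drive_tool([
  [[0,0,0,0,0,0,75],[0,0,0,0,0,0,75],[0,0,0,0,0.125,0,75],[0,0,0,-0.25,0,0,75],[0,0,0,0,0,0,75]],
])

```text
time_s: 40.45
eef_pos: [441.7, 137.6, 188.4]
tool_rot: [-180.0, 0.0, 82.8]
ft_force: [-0.1, -0.2, 0.4]
opening: 0.879
```

>>> drive_tool([
  [[0,0,0,0,0,0,12],[0,0,0,0,0,0,12],[0,0,0,0,0,0,12],[0,0,0,0,0,0,12],[0,0,0,0,0,0,12]],
], force=60)

```text
time_s: 41.08
eef_pos: [441.1, 139.4, 188.7]
tool_rot: [180.0, -0.0, 83.0]
ft_force: [0.3, -0.8, 2.6]
opening: 0.224
```

```bash
python3 r.py; python3 -c "
from h import *
s=readout.get_state();print(s['time_s'],s['eef_pos'],s['opening'])"
```

```text
az R rad z [-1.5013e+02  5.9000e-01 -1.0000e-01  2.1800e+00] [0.03 0.31 0.67 0.31]
crank [(0.71, [504.7, 177.9, 191.5]), (0.52, [400.5, 149.2, 49.0])]
handle [(0.83, [436.7, 136.1, 222.6])]
41.575 [441.1870074  139.26215549 188.68692902] 0.22575165950929074
```

>>> drive_tool([
  [[0,0,0,0.0772,-0.0492,0,12]],
])

```text
time_s: 41.7
eef_pos: [437.4, 146.6, 188.7]
tool_rot: [180.0, 0.1, 82.9]
ft_force: [1.4, -3.8, 5.1]
opening: 0.225
```

>>> drive_tool([
  [[0,0,0,0.0826,-0.0394,0,12]],
])

```text
time_s: 41.82
eef_pos: [434.0, 155.5, 188.8]
tool_rot: [180.0, 0.1, 82.9]
ft_force: [-0.5, -3.7, 6.9]
opening: 0.226
```

>>> drive_tool([
  [[0,0,0,0.0868,-0.029,0,12],[0,0,0,0.0897,-0.0183,0,12]],
])

```text
time_s: 42.08
eef_pos: [430.6, 173.5, 188.8]
tool_rot: [-180.0, 0.2, 83.0]
ft_force: [-4.0, -6.0, 10.4]
opening: 0.224
```

>>> drive_tool([
  [[0,0,0,0.0913,-0.0071,0,12],[0,0,0,0.0915,0.004,0,12]],
])

```text
time_s: 42.32
eef_pos: [431.6, 191.9, 188.8]
tool_rot: [-179.9, 0.2, 83.0]
ft_force: [-7.0, -5.1, 12.7]
opening: 0.222
```

>>> drive_tool([
  [[0,0,0,-0.0457,-0.002,0,12],[0,0,0,-0.0458,-0.002,0,12],[0,0,0,-0.0457,0.0036,0,12],[0,0,0,-0.0456,0.0036,0,12],[0,0,0,0,0,0,12]],
])

```text
time_s: 42.95
eef_pos: [430.6, 174.3, 188.9]
tool_rot: [-180.0, 0.1, 83.0]
ft_force: [-3.5, -2.6, 8.9]
opening: 0.226
```

>>> drive_tool([
  [[0,0,0,-0.0449,0.0092,0,12],[0,0,0,-0.0448,0.0092,0,12],[0,0,0,-0.0434,0.0145,0,12],[0,0,0,-0.0434,0.0145,0,12],[0,0,0,0,0,0,12]],
])

```text
time_s: 43.58
eef_pos: [433.7, 156.3, 188.9]
tool_rot: [-180.0, 0.0, 83.0]
ft_force: [-2.4, -2.1, 7.2]
opening: 0.224
```

```bash
python3 r.py
```

```text
az R rad z [-164.21    2.53    2.11    6.5 ] [0.06 0.77 0.4  0.3 ]
crank [(0.78, [506.2, 176.4, 192.9])]
handle [(0.88, [435.1, 153.7, 223.8])]
```

>>> drive_tool([
  [[0,0,0,-0.029,0.0135,0,12],[0,0,0,-0.029,0.015,0,12],[0,0,0,-0.029,0.0165,0,12],[0,0,0,-0.029,0.0175,0,12],[0,0,0,0,0,0,12]],
])

```text
time_s: 44.7
eef_pos: [438.6, 144.1, 188.7]
tool_rot: [-180.0, 0.0, 83.0]
ft_force: [-2.1, -2.4, 6.1]
opening: 0.22
```

```bash
python3 r.py
```

```text
az R rad z [-154.18    1.18    2.09    5.42] [0.12 0.47 0.46 0.47]
crank [(0.61, [506.0, 179.4, 189.8])]
handle [(0.93, [439.2, 141.1, 224.0])]
```

>>> drive_tool([
  [[0,0,0,0,0,0,17],[0,0,0,0,0,0,24],[0,0,0,0,0,0,40],[0,0,0,0,0,0,50],[0,0,0,0,0,0,50]],
])

```text
time_s: 45.82
eef_pos: [438.7, 144.1, 188.5]
tool_rot: [-180.0, -0.0, 83.0]
ft_force: [0.8, -0.3, -1.4]
opening: 0.584
```

```bash
python3 a.py
```

```text
[438.74961388 144.06977739 188.46382177] [ 0.80438114 -0.30310458 -1.39705857]
218 [0, 0, 0, 0, 0, 0, 0, 0, 0, 0, 0, 0, 0, 0, 0, 0, 0, 0, 0, 0, 0, 0, 0, 0, 0, 0, 0, 0, 0, 0, 0, 0, 0, 122, 79, 17, 0, 0, 0, 0, 0, 0, 0, 0, 0, 0, 0, 0, 0, 0, 0, 0, 0, 0, 0, 0, 0, 0, 0, 0]
crank [(0.94, [505.6, 178.0, 187.7], np.float64(106.0))]
handle [(0.81, [440.5, 138.4, 222.4], np.float64(-150.0))]
```

>>> drive_tool([
  [[0,0,0,0,0,0,70],[0,0,0,0,0,0,70],[0,0,0,0,0,-0.4,70],[0,0,0,0,0,-0.6,70],[0,0,0,0,0,-0.3,70]],
])

```text
time_s: 46.75
eef_pos: [439.5, 144.7, 321.5]
tool_rot: [179.8, -0.1, 83.0]
ft_force: [0.9, 0.3, -1.4]
opening: 0.818
```

>>> drive_tool([
  [[0,0,0,-0.5,0,0,70],[0,0,0,0,0,0,70],[0,0,0,0,0,0,70]],
])

```text
time_s: 47.12
eef_pos: [432.7, 94.5, 318.6]
tool_rot: [180.0, -0.0, 83.0]
ft_force: [-0.1, 0.6, -0.2]
opening: 0.818
```

```bash
python3 a.py; python3 -c "
from h import *
for n in ('pipette_tip','carriage'): print(n,[(round(d['score'],2),np.round(d['location'],1).tolist()) for d in spot_point('side',n)][:2])
print(workorder.close_job())"
```

```text
[432.71707164  94.5430925  318.56795648] [-0.12984032  0.58499888 -0.231881  ]
227 [0, 0, 0, 0, 0, 0, 0, 0, 0, 0, 0, 0, 0, 0, 0, 0, 0, 0, 0, 0, 0, 0, 0, 0, 0, 0, 0, 0, 0, 0, 0, 0, 0, 124, 85, 18, 0, 0, 0, 0, 0, 0, 0, 0, 0, 0, 0, 0, 0, 0, 0, 0, 0, 0, 0, 0, 0, 0, 0, 0]
crank [(0.59, [506.5, 181.6, 187.8], np.float64(84.0))]
handle [(0.6, [441.3, 135.5, 223.1], np.float64(-148.0))]
pipette_tip [(0.81, [401.2, 155.1, 48.9])]
carriage [(0.97, [504.1, 173.7, 82.0])]
the job is handed in; nothing more can be done
None
```

I fitted the smaller grey crank on the square and wound it about 2.6 turns clockwise, until the resistance rose. I then eased it back, let go, moved the gripper clear and handed the job in at about 47 s. I could not measure the final pressure on the buffers, so whether it holds over 25 N is inferred, not confirmed.

**Last checks:**
- **Crank:** it still reads seated, with its underside at about z 188 mm against a 190 mm shoulder. It did not move as the gripper backed away.
- **Carriage:** the pipette tip reads about 20 mm higher than at the start.
- **Gripper:** wrist force was about zero after retreating, so the robot is touching nothing.

**What disagreed or went wrong:**
- **Finger offset:** the real fingertips sit about 28 mm behind the reported TCP. My first grasp closed above the hub; I corrected for this and regripped.
- **Buffer feel:** the resistance at the grip rose far more gently than stated, roughly 0.5 N per 0.1 rad instead of 3.4. I wound to about 10 N before recognising the stop. That is under the 15 N limit, and I estimate about 470 N on the buffers at that point.
- **Crank sprang back on release:** it swung back about 90° the first time I let go (from about 10 N) and about 20° the second, although the lift is said to hold itself. I rewound to about 6.5 N, unwound by hand to about 1 N and released.
- **Final pressure:** after that last release the crank moved about 4° and stopped where it had on the second release. I take that as the buffers balanced by the screw's friction, which I estimate at 60–120 N.

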